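Turn the bottle row round for the other side of the bench

ROBOT

A 6-joint arm with a two-finger parallel gripper is mounted at the origin on a cart in front of the work surface, level with it; the furniture and walls round the work are solid. World frame = base frame: x ahead of the robot, y to its left, z up, the work surface at z = 0. Lengths are in m, angles in rad, forces in N, time in s.
With the tool pointing down it reaches from about 0.325 to 0.775 m from the base axis. Payload 9.3 kg.
Tool frame: the origin (TCP) lies at the centre of the arm's flange, where the gripper is bolted on; the fingertips stand 173 mm ahead of it and the grasp point (between the pads) lies 155 mm ahead of it; z points along the fingers, x is the direction in which the jaws open and shut, and the axes are right-handed (so a half turn about z gives the same grasp; the last joint's range is limited). The gripper opens to 85 mm and grips with 20 to 120 N. Pads are 22 mm wide; open, the fingers measure 114 mm over their backs; the gripper's body (76 mm by 85 mm) begins 54 mm behind the grasp point. The pads swing forward as they close: fully open they stand 13 mm farther back than shut.
Start: joints at [1.045, 0.259, 0.021, 1.334, 0, 1.418], TCP at [0.2, 0.512, 0.405] pointing down, gripper open.
Joint ranges: [-3.04, 3.04], [-0.91, 1.82], [-1.04, 1.36], [-1.92, 1.95], [-1.52, 1.45], [-3.14, 3.14]. Speed limits (rad/s): [2.22, 2.22, 2.79, 3.14, 3.14, 3.14].

INTERFACE

Orientations are given as a unit quaternion [w, x, y, z].
In Python, from cell import ctrl gives the robot as it stands.
- The arm moves only by the tool servo_tool, never from a script. Its argument "commands" is a list of rows, each a list of 6 numbers: the shift along the tool's x, y, z in mm, then the turn, a rotation vector about the tool's x, y, z in rad. A call has 1 to 20 rows; each row shifts and turns the pose as measured when the row begins, along the tool's axes as they then stand; what a row does not reach is not made up. A row lasts 1/10 s, in which the tool goes at most 50 mm and 8.59 degrees, less where a joint would pass 70% of its speed; a pose out of reach is approached as far as the arm can. A call is refused whole if a number of a shift passes 50 or a number of a turn 0.15, either way. A call with a gripper value outside its range is refused whole. "grip" is the finger opening in mm, from 0 to 85.4, set as the call begins (left out, the last holds). The fingers move at their own pace and stop on an object; "grip_force" is the grip in N (left out, the last holds). Time passes only in rows, so rows that do not move let the fingers close. It gives the time, the measured TCP pose, the force and the opening at its end, in the units of the state.
- ctrl.get_state(): the state, without advancing time (a new reading comes with each control period).
- ctrl.get_image(name): name is "side" or "top"; returns the picture (384x512x3 uint8, blue, green, red); there is no depth.
- ctrl.calibration(name): a dict with "fx", "fy", "cx", "cy" (pixels), "world_to_cam" (4x4, takes a point from world to camera coordinates). Camera axes: x right, y down, z forward; pixel columns grow to the right and rows downward; lengths in m; the calibration is good to about 2 mm. A picture is of the moment at which its call begins. calibration takes no time and is no camera call.
- ctrl.close_job(): hands the job in, once; it reports no verdict.
The state is a dict: "t": time; "joints": joint angles; "qd": joint speeds; "joint_efforts": joint torques, N m; "eef_pos": TCP position; "tcp_rot": TCP orientation; "contact_force": force on the tool from outside, world axes, zero at the start; "ft_torque": the same for the moment, N m; "grip_width": opening from 0.0 (shut) to 1.0 (fully open).
Only numpy, scipy, OpenCV 4.12 (cv2) and the standard library are available. Lean on these libraries where they do the work, as an engineer would, in place of code of your own. Each camera call takes 0.05 s, during which the arm holds its last target.

TASK

Move the four bottles one after another from the steel rack into the empty white tray, in reverse order: the bottle that stood at the left end of the steel rack as the robot sees it goes into the right-hand end compartment of the tray, the next one beside it, and so on, one bottle to each compartment. Keep the bottles upright all the way, and leave each standing flat on the floor of its compartment.

Things in the scene. Friction and masses are not known exactly. Their poses are not given: they have to be found in the camera images.
- source_rack: low steel fixed rack, 86 (x) by 316 mm (y), with the full row: four grey blocks in a row along y, centred at x = 0, y = +114, +38, -38, -114 mm, their tops 15 mm above the worktop; end lips 10 mm high. Origin at the centre of its underside, on the worktop; z up, +x away from the robot, +y to its left (turned by up to 0.2 rad). Mind the glass shelf overhead (x > 0.58, y < 0.03, z 0.54 m).
- target_tray: low white fixed tray, 82 (x) by 309 (y) by 13 mm high, empty: four open compartments, each 72 (x) by 71 mm (y), in a row along y, centred at x = 0, y = +114, +38, -38, -114 mm. Floor 5 mm up, walls and dividers 5 mm thick, up to 13 mm. Mind the analyser at the left (x > 0.46, y > 0.43 m). Origin at the centre of its underside; z up, +x away from the robot, +y to its left (turned by up to 0.2 rad).
- drop_amber_centre (a point): tall slim amber dropper bottle with a black rubber bulb on top, 33 mm across, 102 mm high; body 32 mm across, black screw collar 24 mm across from 62 to 77 mm above its base, thin bulb above; best held by the collar (low grasps push the palm on the bulb). The point lies on its axis, half-way up (51.0 mm above its base); its z axis points up along the bottle.
- block_drop_amber: grey square block, 72 by 72 by 12 mm, in the steel rack, with a round recess 44 mm across and 8 mm deep in which the tall dropper bottle stands at the start, 7 mm above the worktop. It is fixed and stays behind, so it shows where in the row this bottle stood. Origin at the centre of its underside, 3 mm above the worktop; axes as the rack's.
- med_bottle_centre (a point): stout round amber bottle with a broad white ribbed cap as wide as its body, 46 mm across, 85 mm high (cap from 68 mm up). The point lies on its axis, half-way up (42.5 mm above its base); its z axis points up along the bottle.
- block_med_bottle: grey square block, 72 by 72 by 12 mm, in the steel rack, with a round recess 56 mm across and 8 mm deep in which the stout bottle stands at the start, 7 mm above the worktop. It is fixed and stays behind, so it shows where in the row this bottle stood. Origin at the centre of its underside, 3 mm above the worktop; axes as the rack's.
- stain_a_centre (a point): medium-sized dark round bottle with a narrow white cap, body 34 mm across, 67 mm high; body straight-sided up to about 40 mm above its base. The point lies on its axis, half-way up (33.5 mm above its base); its z axis points up along the bottle.
- block_stain_a: grey square block, 72 by 72 by 12 mm, in the steel rack, with a round recess 46 mm across and 8 mm deep in which the medium bottle stands at the start, 7 mm above the worktop. It is fixed and stays behind, so it shows where in the row this bottle stood. Origin at the centre of its underside, 3 mm above the worktop; axes as the rack's.
- dropper_bottle_centre (a point): smallest bottle: pale, round, with a white cap, body 27 mm across, 54 mm high; body straight-sided up to about 36 mm above its base. The point lies on its axis, half-way up (27.0 mm above its base); its z axis points up along the bottle.
- block_dropper_bottle: grey square block, 72 by 72 by 12 mm, in the steel rack, with a round recess 38 mm across and 8 mm deep in which the smallest bottle stands at the start, 7 mm above the worktop. It is fixed and stays behind, so it shows where in the row this bottle stood. Origin at the centre of its underside, 3 mm above the worktop; axes as the rack's.

How it is judged:
By the outcome, as a careful person would: the job done as asked, in the order asked, and still so for the second after the job is handed in, with the robot touching nothing.
It also fails if it takes over 96 s, if anything falls off the work surface, if the arm or the gripper's body presses on something with over 40 N, if the wrist force passes 120 N, or if a joint passes its speed limit or range.

## Working session

There is one attempt and no reset: what is moved stays moved. The work goes in short steps, Python scripts to look and compute and a tool call to move; the robot and the scene stay as the last step left them, time stands still between calls to the robot, and variables do not carry over. Pictures are saved under pics/ and viewed, and the job is handed in when it is done.

Besides the shell and the picture viewer there is one more tool, called after "Call:" by a JSON object that holds its "method" and its "body". servo_tool: Moves the arm, as the interface text tells. Its arguments: {"type":"object","properties":{"commands":{"type":"array"},"grip":{"type":"number"},"grip_force":{"type":"number"}},"required":["commands"]}

```bash
ls; mkdir -p pics
python3 - <<'E'
from cell import ctrl
import cv2,numpy as np
s=ctrl.get_state();print(s)
for n in("side","top"):
    cv2.imwrite(f"pics/{n}0.png",ctrl.get_image(n)); print(n,ctrl.calibration(n))
E
```

```text
pics
{'t': 0.0, 'joints': array([1.04538691e+00, 2.59228079e-01, 2.07759033e-02, 1.33368248e+00,
       1.21706245e-05, 1.41819215e+00]), 'qd': array([-5.89595760e-04, -2.87719891e-04, -9.01780092e-05, -8.20919045e-04,
       -2.69909419e-04, -5.44668885e-04]), 'joint_efforts': array([-5.68564737e-04, -5.55639839e+01,  3.44532037e+01,  1.38220578e-02,
       -1.64870603e-04, -3.60238602e-06]), 'eef_pos': array([0.20031414, 0.5121885 , 0.40405207]), 'tcp_rot': array([ 2.83398295e-04,  8.25902176e-01,  5.63813044e-01, -6.06220932e-04]), 'contact_force': array([-0.22535676,  0.10656885, -0.22715983]), 'ft_torque': array([ 0.00952999,  0.00611094, -0.01200898]), 'grip_width': 1.002479443522144}
side {'fx': 431.8889633033535, 'fy': 431.8889633033535, 'cx': 261.8309563556587, 'cy': 195.34613097445242, 'world_to_cam': array([[ 0.4492843 , -0.89334986, -0.00834506, -0.21606612],
       [-0.6660499 , -0.32871574, -0.66956963,  0.33781186],
       [ 0.59541678,  0.30638535, -0.74270241,  0.83248682],
       [ 0.        ,  0.        ,  0.        ,  1.        ]])}
top {'fx': 456.9482204824328, 'fy': 456.9482204824328, 'cx': 258.1828495609697, 'cy': 194.87103945872713, 'world_to_cam': array([[-0.02912432, -0.99935762,  0.02088328, -0.00694198],
       [-0.98149729,  0.02463586, -0.18988454,  0.45578621],
       [ 0.18924809, -0.02602715, -0.98158431,  1.28619504],
       [ 0.        ,  0.        ,  0.        ,  1.        ]])}
```

View pics/side0.png

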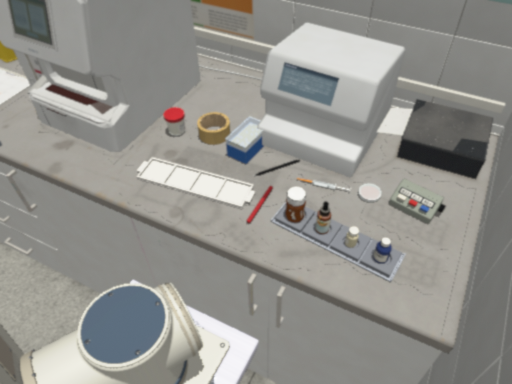

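View pics/top0.png

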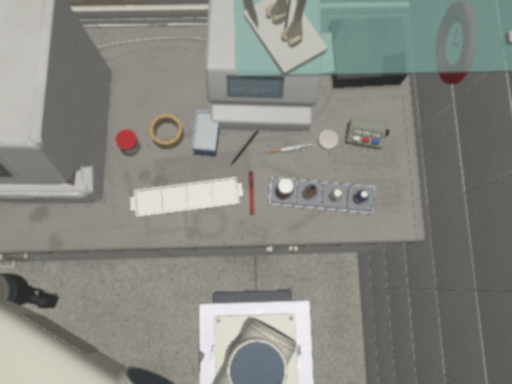

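Side: tray around (195,182), rack around (338,238). Top: tray around (187,196), rack around (321,194). The rack order from left is stout, amber dropper, small, dark. Next I'll zoom in to pick out features.

Run:
```python
import cv2,numpy as np
s=cv2.imread("pics/side0.png");t=cv2.imread("pics/top0.png")
def crop(im,x0,y0,x1,y1,k,n):
    cv2.imwrite(n,cv2.resize(im[y0:y1,x0:x1],None,fx=k,fy=k,interpolation=cv2.INTER_CUBIC))
crop(s,265,175,410,280,5,"pics/c_sr.png")
crop(t,260,165,385,220,6,"pics/c_tr.png")
crop(s,130,150,260,210,6,"pics/c_st.png")
crop(t,122,165,252,225,6,"pics/c_tt.png")
```

```text
(no output)
```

View pics/c_sr.png

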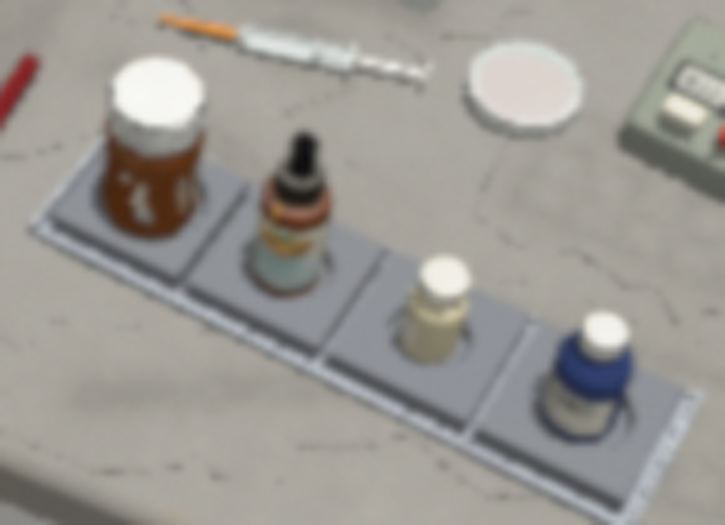

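View pics/c_tr.png

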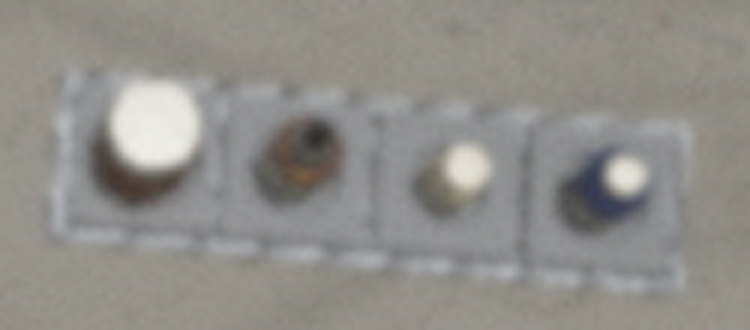

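View pics/c_st.png

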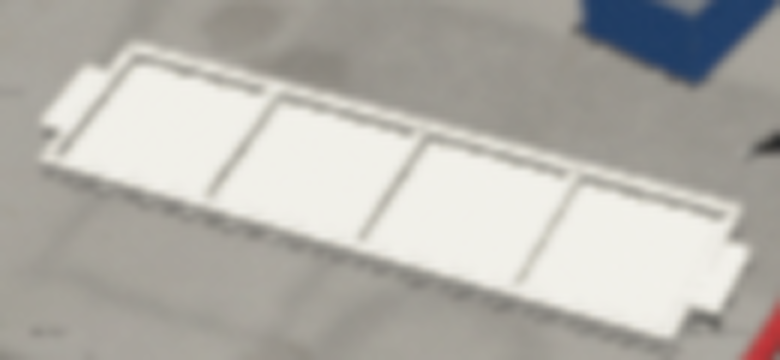

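View pics/c_tt.png

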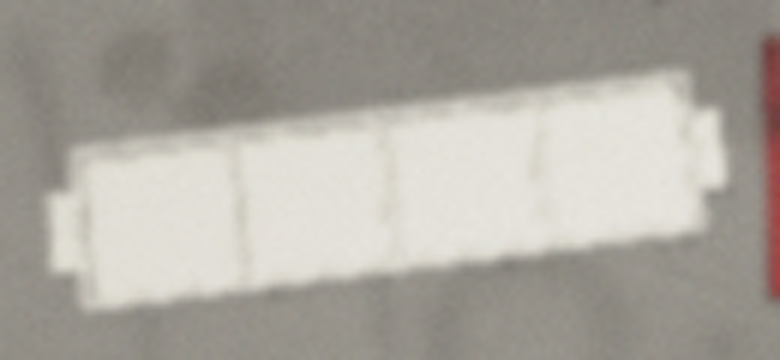

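```bash
cat > h.py <<'E'
import numpy as np,cv2
from cell import ctrl
C={n:ctrl.calibration(n) for n in("side","top")}
def ray(n,u,v):
    c=C[n];T=c["world_to_cam"];R=T[:3,:3]
    d=R.T@np.array([(u-c["cx"])/c["fx"],(v-c["cy"])/c["fy"],1]);return -R.T@T[:3,3],d
def plane(n,u,v,z):
    o,d=ray(n,u,v);return o+d*(z-o[2])/d[2]
def tri(a,b):
    A=[];y=[]
    (o1,d1),(o2,d2)=ray("side",*a),ray("top",*b)
    s=np.linalg.lstsq(np.c_[d1,-d2],o2-o1,rcond=None)[0]
    p,q=o1+d1*s[0],o2+d2*s[1];return (p+q)/2,np.linalg.norm(p-q)
def proj(n,p):
    c=C[n];q=c["world_to_cam"]@np.r_[p,1];return np.array([c["cx"]+c["fx"]*q[0]/q[2],c["cy"]+c["fy"]*q[1]/q[2]])
def orig(p,k,x0,y0): return ((p[0]+.5)/k-.5+x0,(p[1]+.5)/k-.5+y0)
E
python3 - <<'E'
from h import *
S=dict(med=(157,90),amb=(304,140),small=(445,276),dark=(605,331))
T=dict(med=(156,118),amb=(318,133),small=(469,166),dark=(627,172))
np.set_printoptions(precision=4,suppress=True)
for k in S: print(k,tri(orig(S[k],5,265,175),orig(T[k],6,260,165)))
SR=[(103,138),(35,228),(622,520),(700,393)];TR=[(68,70),(60,238),(680,288),(690,122)]
for a,b in zip(SR,TR):
    p=orig(a,5,265,175);q=orig(b,6,260,165);print("rack",tri(p,q),plane("side",*p,.01)[:2],plane("top",*q,.01)[:2])
ST=[(135,45),(42,160),(672,340),(740,207)];TT=[(72,147),(88,308),(705,235),(686,70)]
for a,b in zip(ST,TT):
    p=orig(a,6,130,150);q=orig(b,6,122,165);print("tray",tri(p,q),plane("side",*p,.013)[:2],plane("top",*q,.013)[:2])
# masks
for n,box in(("side",(130,150,262,212)),("top",(122,165,248,225))):
    im=cv2.imread(f"pics/{n}0.png");x0,y0,x1,y1=box
    m=np.zeros(im.shape[:2],np.uint8);c=im[y0:y1,x0:x1];m[y0:y1,x0:x1]=(c.min(2)>185)*255
    m=cv2.morphologyEx(m,cv2.MORPH_CLOSE,np.ones((5,5)))
    cs,_=cv2.findContours(m,0,1);c=max(cs,key=cv2.contourArea)
    w=np.array([plane(n,*p[0],.013)[:2] for p in c])*1000
    print(n,cv2.minAreaRect(w.astype(np.float32)))
E
```

```text
med (array([ 0.4746, -0.0955,  0.0893]), np.float64(0.0021803436605754433))
amb (array([ 0.4636, -0.1708,  0.1026]), np.float64(0.0006403956673281808))
small (array([ 0.4543, -0.2487,  0.0576]), np.float64(0.0014028811843040429))
dark (array([ 0.4476, -0.3224,  0.0685]), np.float64(0.0008708884027690992))
rack (array([ 0.5187, -0.0562, -0.0087]), np.float64(0.012409520242115722)) [ 0.4993 -0.0577] [ 0.5181 -0.0602]
rack (array([ 0.4323, -0.0526,  0.0089]), np.float64(0.0018833537510650564)) [ 0.4309 -0.0522] [ 0.4327 -0.0533]
rack (array([ 0.3985, -0.3581,  0.0102]), np.float64(0.0047027855893514384)) [ 0.3972 -0.3561] [ 0.3996 -0.3604]
rack (array([ 0.4839, -0.3716,  0.0054]), np.float64(0.003496052415568525)) [ 0.4792 -0.3699] [ 0.4837 -0.372 ]
tray (array([0.4885, 0.351 , 0.0086]), np.float64(0.0017713539192015192)) [0.4844 0.348 ] [0.4881 0.3493]
tray (array([0.4068, 0.3414, 0.01  ]), np.float64(0.002890930262402507)) [0.4038 0.3401] [0.4074 0.3397]
tray (array([0.4371, 0.0365, 0.0101]), np.float64(0.002039709770850436)) [0.4357 0.0345] [0.436  0.0373]
tray (array([0.5203, 0.0456, 0.0095]), np.float64(0.0012764578461002558)) [0.517  0.0445] [0.5199 0.045 ]
side ((461.0302734375, 193.1066436767578), (82.85629272460938, 334.3089599609375), 5.949350357055664)
top ((462.5129089355469, 192.61834716796875), (78.23524475097656, 331.1033630371094), 5.965786933898926)
```

```bash
cat >> h.py <<'E'
from scipy.spatial.transform import Rotation as Ro
def Rq(q): return Ro.from_quat(np.r_[q[1:],q[0]])
def down(phi): return Ro.from_matrix(np.c_[[np.cos(phi),np.sin(phi),0],[np.sin(phi),-np.cos(phi),0],[0,0,-1]])
RY,TY=-.108,.104
def plan(wps,start=None):
    """wps: (x,y,z,phi,n) ; prints rows mm/rad in tool axes"""
    if start is None:
        s=ctrl.get_state();p=np.array(s["eef_pos"]);R=Rq(s["tcp_rot"])
        print("now",p.round(4),"t",s["t"],"F",s["contact_force"].round(1),"g",round(s["grip_width"]*85.4,1))
    else: p=np.array(start[:3]);R=down(start[3])
    for x,y,z,phi,n in wps:
        T=np.array([x,y,z]);RT=down(phi)
        rv=(R.inv()*RT).as_rotvec()
        for i in range(n):
            d=R.inv().apply((T-p)/n if i==0 else st); 
            if i==0: st=(T-p)/n
            print([*(d*1000).round(1).tolist(),*(rv/n).round(3).tolist()])
            p=p+st;R=R*Ro.from_rotvec(rv/n)
        p=T
        print("--")
E
python3 - <<'E'
from h import *
im={n:cv2.imread(f"pics/{n}0.png") for n in C}
for k,q,z in(("med",(156,118),.092),("amb",(318,133),.107),("small",(469,166),.061),("dark",(627,172),.074)):
    print(k,plane("top",*orig(q,6,260,165),z).round(4))
for k,q,z in(("med",(157,90),.092),("amb",(304,140),.107),("small",(445,276),.061),("dark",(605,331),.074)):
    print(k,plane("side",*orig(q,5,265,175),z).round(4))
plan([(.473,-.097,.33,RY,20)])
E
```

```text
med [ 0.4747 -0.0962  0.092 ]
amb [ 0.4625 -0.1699  0.107 ]
small [ 0.454  -0.2487  0.061 ]
dark [ 0.4467 -0.3214  0.074 ]
med [ 0.4715 -0.0955  0.092 ]
amb [ 0.46  -0.172  0.107]
small [ 0.4512 -0.2485  0.061 ]
dark [ 0.4429 -0.3222  0.074 ]
now [0.2003 0.5122 0.4041] t 0.1 F [0.5 0.3 0.4] g 85.2
[-23.4, 23.8, 3.7, 0.0, 0.0, 0.065]
[-21.8, 25.3, 3.7, 0.0, 0.0, 0.065]
[-20.1, 26.6, 3.7, 0.0, 0.0, 0.065]
[-18.3, 27.9, 3.7, 0.0, 0.0, 0.065]
[-16.5, 29.0, 3.7, 0.0, 0.0, 0.065]
[-14.5, 30.0, 3.7, 0.0, 0.0, 0.065]
[-12.5, 30.9, 3.7, 0.0, 0.0, 0.065]
[-10.5, 31.7, 3.7, 0.0, 0.0, 0.065]
[-8.4, 32.3, 3.7, 0.0, 0.0, 0.065]
[-6.3, 32.8, 3.7, 0.0, 0.0, 0.065]
[-4.1, 33.1, 3.7, 0.0, 0.0, 0.065]
[-2.0, 33.3, 3.7, 0.0, 0.0, 0.065]
[0.2, 33.4, 3.7, 0.0, 0.0, 0.065]
[2.4, 33.3, 3.7, 0.0, 0.0, 0.065]
[4.6, 33.1, 3.7, 0.0, 0.0, 0.065]
[6.7, 32.7, 3.7, 0.0, 0.0, 0.065]
[8.8, 32.2, 3.7, 0.0, 0.0, 0.065]
[10.9, 31.5, 3.7, 0.0, 0.0, 0.065]
[12.9, 30.8, 3.7, 0.0, 0.0, 0.065]
[14.9, 29.8, 3.7, 0.0, 0.0, 0.065]
--
```

Call:
{"method": "servo_tool", "body": {"commands": [[-23,24,4,0,0,0.065],[-22,25,4,0,0,0.065],[-20,27,4,0,0,0.065],[-18,28,4,0,0,0.065],[-16,29,4,0,0,0.065],[-15,30,4,0,0,0.065],[-13,31,4,0,0,0.065],[-10,32,4,0,0,0.065],[-8,32,4,0,0,0.065],[-6,33,4,0,0,0.065],[-4,33,4,0,0,0.065],[-2,33,4,0,0,0.065],[0,33,4,0,0,0.065],[2,33,4,0,0,0.065],[5,33,4,0,0,0.065],[7,33,4,0,0,0.065],[9,32,4,0,0,0.065],[11,32,4,0,0,0.065],[13,31,4,0,0,0.065],[15,30,4,0,0,0.065]]}}

```text
t: 2.1
eef_pos: [0.4679, -0.1235, 0.3175]
tcp_rot: [0.002, 0.997, -0.074, -0.003]
contact_force: [0.1, 0.6, -0.0]
grip_width: 1.001
```

Run:
```python
from h import *
plan([(.473,-.096,.33,RY,2),(.473,-.096,.217,RY,5)])
```

```text
now [ 0.4679 -0.1235  0.3175] t 2.1 F [ 0.1  0.6 -0. ] g 85.5
[0.5, -13.9, -6.3, 0.002, 0.003, -0.02]
[0.8, -13.9, -6.3, 0.002, 0.003, -0.02]
--
[-0.0, 0.0, 22.6, -0.0, -0.0, -0.0]
[-0.0, 0.0, 22.6, -0.0, -0.0, -0.0]
[-0.0, 0.0, 22.6, -0.0, -0.0, -0.0]
[-0.0, 0.0, 22.6, -0.0, -0.0, -0.0]
[-0.0, 0.0, 22.6, -0.0, -0.0, -0.0]
--
```

Call:
{"method": "servo_tool", "body": {"commands": [[0.5,-14,0,0.002,0.003,-0.02],[0.5,-10,0,0,0,-0.015],[0,0,0,0,0,0]]}}

```text
t: 2.4
eef_pos: [0.4734, -0.1029, 0.3155]
tcp_rot: [0.001, 0.998, -0.06, -0.003]
contact_force: [-0.1, 0.1, 0.4]
grip_width: 1.003
```

Run:
```python
from h import *
for n in C: cv2.imwrite(f"pics/{n}1.png",ctrl.get_image(n))
plan([(.473,-.096,.217,RY,5)])
```

```text
now [ 0.4733 -0.1031  0.3157] t 2.5 F [-0.7 -0.   1.4] g 85.4
[-0.1, -1.4, 19.7, 0.0, 0.001, -0.002]
[-0.2, -1.4, 19.7, 0.0, 0.001, -0.002]
[-0.2, -1.4, 19.7, 0.0, 0.001, -0.002]
[-0.2, -1.4, 19.7, 0.0, 0.001, -0.002]
[-0.2, -1.4, 19.7, 0.0, 0.001, -0.002]
--
```

View pics/side1.png

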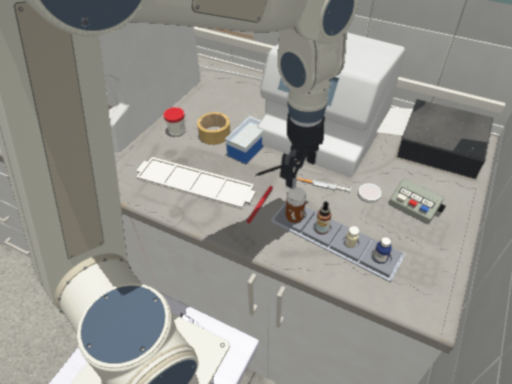

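View pics/top1.png

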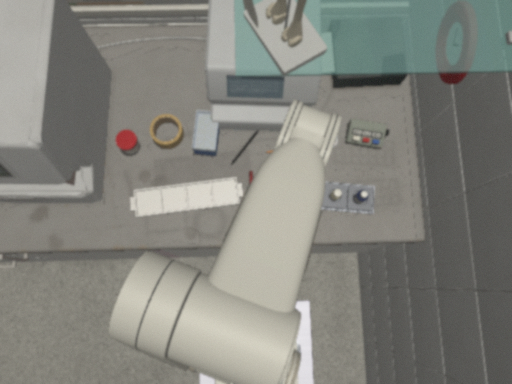

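Both views show the gripper above the stout bottle (about (295,175) in the side view), with nothing displaced. Descending.

Call:
{"method": "servo_tool", "body": {"commands": [[0,-2,15,0,0,0],[0,-2,20,0,0,-0.002],[0,-1,20,0,0,-0.002],[0,-1,20,0,0,0],[0,0,12,0,0,0],[0,0,5,0,0,0],[0,0,0,0,0,0]]}}

```text
t: 3.2
eef_pos: [0.4726, -0.0932, 0.2236]
tcp_rot: [0.002, 0.999, -0.054, 0.0]
contact_force: [0.2, -0.6, 0.0]
grip_width: 1.0
```

Run:
```python
from h import *
cv2.imwrite(f"pics/s2.png",cv2.resize(ctrl.get_image("side")[130:290,250:420],None,fx=4,fy=4))
plan([(.473,-.096,.217,RY,1)])
```

```text
now [ 0.4728 -0.0932  0.224 ] t 3.25 F [0.5 0.5 0.4] g 85.3
[0.5, 2.7, 7.0, 0.004, -0.001, 0.001]
--
```

View pics/s2.png

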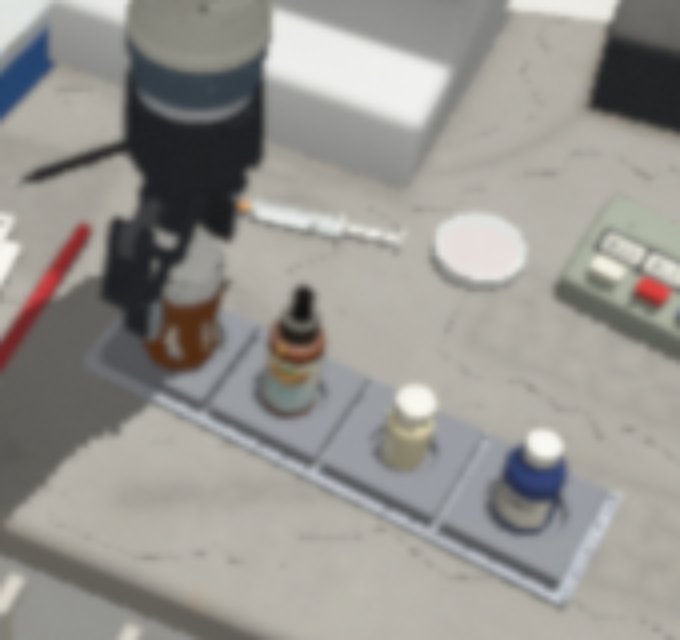

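The jaws straddle the stout bottle, front to back. I'll trim the pose and close.

Call:
{"method": "servo_tool", "body": {"commands": [[0,3,6,0.004,0,0],[0,0,2,0,0,0],[0,0,0,0,0,0]]}}

```text
t: 3.55
eef_pos: [0.4729, -0.0965, 0.2171]
tcp_rot: [0.0, 0.999, -0.053, 0.002]
contact_force: [0.0, 0.4, 0.2]
grip_width: 0.998
```

Call:
{"method": "servo_tool", "body": {"commands": [[0,0,0,0,0,0],[0,0,0,0,0,0],[0,0,0,0,0,0],[0,0,0,0,0,0],[0,0,0,0,0,0],[0,0,0,0,0,0],[0,0,0,0,0,0]], "grip": 38, "grip_force": 40}}

```text
t: 4.25
eef_pos: [0.4729, -0.0967, 0.2178]
tcp_rot: [0.001, 0.999, -0.054, 0.002]
contact_force: [-0.4, -0.4, 1.6]
grip_width: 0.514
```

Run:
```python
from h import *
plan([(.472,-.096,.26,RY,3),(.4738,.0797,.26,TY,8),(.4738,.0797,.216,TY,3)])
```

```text
now [ 0.4729 -0.0967  0.2178] t 4.25 F [-0.4 -0.4  1.6] g 43.9
[-0.3, -0.2, -14.1, 0.0, -0.002, 0.0]
[-0.3, -0.2, -14.1, 0.0, -0.002, 0.0]
[-0.3, -0.2, -14.1, 0.0, -0.002, 0.0]
--
[-2.1, -21.9, -0.0, 0.0, -0.0, -0.027]
[-1.6, -21.9, -0.0, 0.0, -0.0, -0.027]
[-1.0, -21.9, -0.0, 0.0, -0.0, -0.027]
[-0.4, -22.0, -0.0, 0.0, -0.0, -0.027]
[0.2, -22.0, -0.0, 0.0, -0.0, -0.027]
[0.8, -22.0, -0.0, 0.0, -0.0, -0.027]
[1.3, -21.9, -0.0, 0.0, -0.0, -0.027]
[1.9, -21.9, -0.0, 0.0, -0.0, -0.027]
--
[-0.0, -0.0, 14.7, 0.0, -0.0, 0.0]
[-0.0, -0.0, 14.7, 0.0, -0.0, 0.0]
[-0.0, -0.0, 14.7, 0.0, -0.0, 0.0]
--
```

Call:
{"method": "servo_tool", "body": {"commands": [[0,0,0,0,0,0],[0,0,-8,0,0,0],[0,0,-14,0,0,0],[0,0,-14,0,0,0],[-1,-7,-4,0,0,-0.01],[-2,-16,0,0,0,-0.025],[-2,-22,0,0,0,-0.027],[-1,-22,0,0,0,-0.027],[0,-22,0,0,0,-0.027],[0,-22,0,0,0,-0.027],[1,-22,0,0,0,-0.027],[1,-20,0,0,0,-0.027],[1,-12,0,0,0,-0.02],[1,-6,0,0,0,0],[0,0,0,0,0,0]]}}

```text
t: 5.75
eef_pos: [0.4698, 0.0844, 0.2602]
tcp_rot: [0.0, 0.998, 0.061, 0.002]
contact_force: [0.5, -0.1, -1.4]
grip_width: 0.511
```

Run:
```python
from h import *
cv2.imwrite(f"pics/s3.png",cv2.resize(ctrl.get_image("side")[100:260,130:330],None,fx=4,fy=4))
plan([(.4738,.0797,.235,TY,2),(.4738,.0797,.216,TY,3)])
```

```text
now [0.4698 0.084  0.2602] t 5.8 F [ 0.   0.5 -1. ] g 43.5
[1.7, 2.4, 12.6, 0.0, -0.002, 0.009]
[1.7, 2.3, 12.6, 0.0, -0.002, 0.009]
--
[0.0, 0.0, 6.3, -0.0, 0.0, -0.0]
[0.0, 0.0, 6.3, -0.0, 0.0, -0.0]
[0.0, 0.0, 6.3, -0.0, 0.0, -0.0]
--
```

View pics/s3.png

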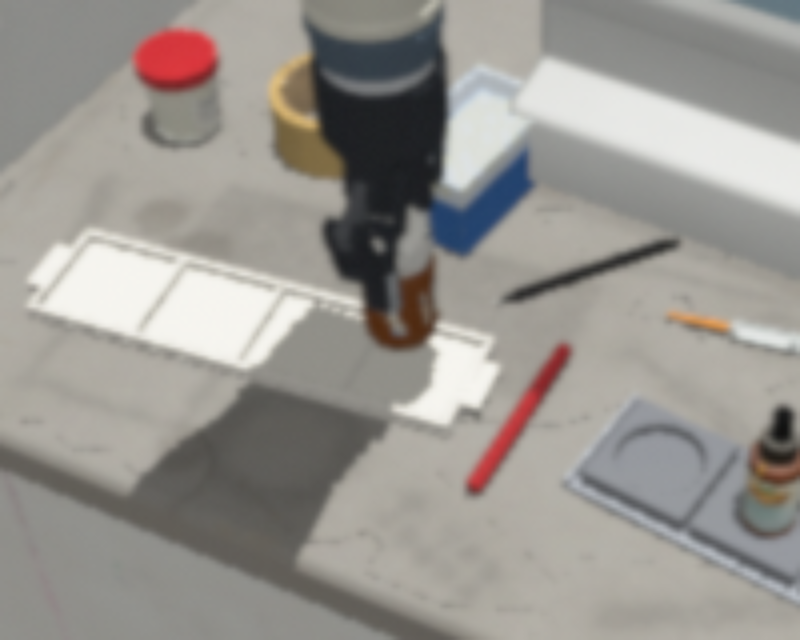

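The stout bottle is upright in the jaws over the right-hand compartment, and its block at (650,455) in the crop is empty. Lowering.

Call:
{"method": "servo_tool", "body": {"commands": [[2,2,10,0,0,0.009],[1,2,12,0,0,0.009],[0,0,8,0,0,0],[0,0,4,0,0,0],[0,0,0,0,0,0]]}}

```text
t: 6.3
eef_pos: [0.4741, 0.0773, 0.2231]
tcp_rot: [0.001, 0.999, 0.049, 0.002]
contact_force: [-0.9, 0.0, -0.2]
grip_width: 0.511
```

Run:
```python
from h import *
plan([(.4738,.0797,.2158,TY,1)])
```

```text
now [0.4741 0.0773 0.2231] t 6.3 F [-0.9  0.  -0.2] g 43.6
[-0.1, -2.5, 7.3, 0.002, -0.004, -0.007]
--
```

Call:
{"method": "servo_tool", "body": {"commands": [[0,-2,3,0,-0.002,0],[0,0,2,0,0,0],[0,0,1.5,0,0,0],[0,0,1,0,0,0],[0,0,0,0,0,0]]}}

```text
t: 6.8
eef_pos: [0.4741, 0.0792, 0.2159]
tcp_rot: [0.001, 0.999, 0.049, 0.002]
contact_force: [0.2, -0.6, -0.8]
grip_width: 0.509
```

Call:
{"method": "servo_tool", "body": {"commands": [[0,0,1,0,0,0],[0,0,0,0,0,0]]}}

```text
t: 7.0
eef_pos: [0.4741, 0.0794, 0.216]
tcp_rot: [0.001, 0.999, 0.049, 0.002]
contact_force: [0.5, -0.6, -1.2]
grip_width: 0.51
```

Call:
{"method": "servo_tool", "body": {"commands": [[0,0,1.5,0,0,0],[0,0,0,0,0,0]]}}

```text
t: 7.2
eef_pos: [0.4741, 0.0794, 0.216]
tcp_rot: [0.001, 0.999, 0.049, 0.003]
contact_force: [-0.1, 0.3, -1.2]
grip_width: 0.509
```

Call:
{"method": "servo_tool", "body": {"commands": [[0,0,1.5,0,0,0],[0,0,1.5,0,0,0]]}}

```text
t: 7.4
eef_pos: [0.4738, 0.0795, 0.2155]
tcp_rot: [0.001, 0.999, 0.049, 0.004]
contact_force: [-11.6, -0.2, 32.6]
grip_width: 0.508
```

Call:
{"method": "servo_tool", "body": {"commands": [[0,0,-0.4,0,0,0],[0,0,0,0,0,0]]}}

```text
t: 7.6
eef_pos: [0.4737, 0.0796, 0.2164]
tcp_rot: [0.001, 0.999, 0.049, 0.005]
contact_force: [-0.4, -0.8, -0.9]
grip_width: 0.508
```

Call:
{"method": "servo_tool", "body": {"commands": [[0,0,0,0,0,0],[0,0,0,0,0,0],[0,0,0,0,0,0],[0,0,0,0,0,0],[0,0,0,0,0,0]], "grip": 85}}

```text
t: 8.1
eef_pos: [0.474, 0.0795, 0.2155]
tcp_rot: [0.001, 0.999, 0.049, 0.004]
contact_force: [1.1, 0.4, 0.1]
grip_width: 0.992
```

Call:
{"method": "servo_tool", "body": {"commands": [[0,0,-10,0,0,0],[0,0,-25,0,0,0],[0,0,-30,0,0,0],[0,0,-25,0,0,0],[0,0,-10,0,0,0],[0,0,0,0,0,0]]}}

```text
t: 8.7
eef_pos: [0.4727, 0.0798, 0.3212]
tcp_rot: [0.001, 0.999, 0.049, 0.004]
contact_force: [-0.2, -0.5, -0.5]
grip_width: 0.993
```

Run:
```python
from h import *
cv2.imwrite(f"pics/s4.png",cv2.resize(ctrl.get_image("side")[100:260,130:330],None,fx=4,fy=4))
plan([(.4615,-.171,.315,RY,10),(.4615,-.171,.231,RY,4)])
```

```text
now [0.4726 0.0798 0.3204] t 8.75 F [0.6 0.2 0.9] g 84.6
[-3.6, 24.8, 0.6, 0.0, -0.001, 0.021]
[-3.0, 24.9, 0.6, 0.0, -0.001, 0.021]
[-2.5, 25.0, 0.6, 0.0, -0.001, 0.021]
[-2.0, 25.0, 0.6, 0.0, -0.001, 0.021]
[-1.5, 25.1, 0.6, 0.0, -0.001, 0.021]
[-1.0, 25.1, 0.6, 0.0, -0.001, 0.021]
[-0.5, 25.1, 0.6, 0.0, -0.001, 0.021]
[0.1, 25.1, 0.6, 0.0, -0.001, 0.021]
[0.6, 25.1, 0.6, 0.0, -0.001, 0.021]
[1.1, 25.1, 0.6, 0.0, -0.001, 0.021]
--
[0.0, 0.0, 21.0, -0.0, 0.0, 0.0]
[0.0, 0.0, 21.0, -0.0, 0.0, 0.0]
[0.0, 0.0, 21.0, -0.0, 0.0, 0.0]
[0.0, 0.0, 21.0, -0.0, 0.0, 0.0]
--
```

View pics/s4.png

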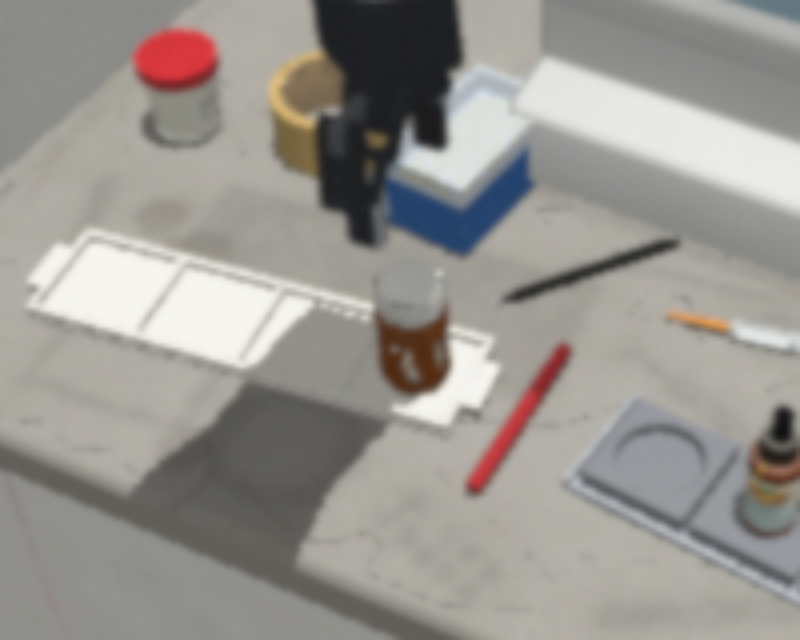

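The stout bottle stands upright in the right-hand compartment. On to the amber dropper bottle.

Call:
{"method": "servo_tool", "body": {"commands": [[-3,18,0,0,-0.001,0.02],[-3,25,0,0,-0.001,0.021],[-2,25,0,0,-0.001,0.021],[-2,25,0,0,-0.001,0.021],[-1,25,0,0,-0.001,0.021],[-1,25,0,0,-0.001,0.021],[0,25,0,0,-0.001,0.021],[0,25,0,0,-0.001,0.021],[0,24,0,0,-0.001,0.021],[0,18,0,0,-0.001,0.01],[0,8,0,0,0,0.005],[0,0,0,0,0,0]]}}

```text
t: 9.95
eef_pos: [0.4566, -0.1717, 0.3043]
tcp_rot: [-0.003, 0.998, -0.056, -0.013]
contact_force: [0.0, -0.5, 0.5]
grip_width: 0.995
```

Run:
```python
from h import *
plan([(.4615,-.171,.231,RY,1)])
```

```text
now [ 0.4566 -0.1717  0.3043] t 9.95 F [ 0.  -0.5  0.5] g 85.0
[6.6, -0.9, 73.2, -0.004, 0.026, -0.004]
--
```

Call:
{"method": "servo_tool", "body": {"commands": [[3,0,5,-0.003,0.018,0],[2,0,15,0,0.006,0],[1,0,18,0,0,0],[0,0,16,0,0,0],[0,0,8,0,0,0],[0,0,3,0,0,0],[0,0,0,0,0,0]]}}

```text
t: 10.65
eef_pos: [0.4621, -0.1669, 0.2348]
tcp_rot: [-0.002, 0.999, -0.053, -0.002]
contact_force: [-0.6, -0.5, 0.3]
grip_width: 0.993
```

Run:
```python
from h import *
cv2.imwrite(f"pics/s5.png",cv2.resize(ctrl.get_image("side")[130:290,250:420],None,fx=4,fy=4))
plan([(.4615,-.171,.231,RY,1)])
```

```text
now [ 0.4622 -0.167   0.2351] t 10.7 F [-0.1  0.7 -1.1] g 84.8
[-0.3, 4.1, 4.1, -0.004, 0.004, 0.001]
--
```

View pics/s5.png

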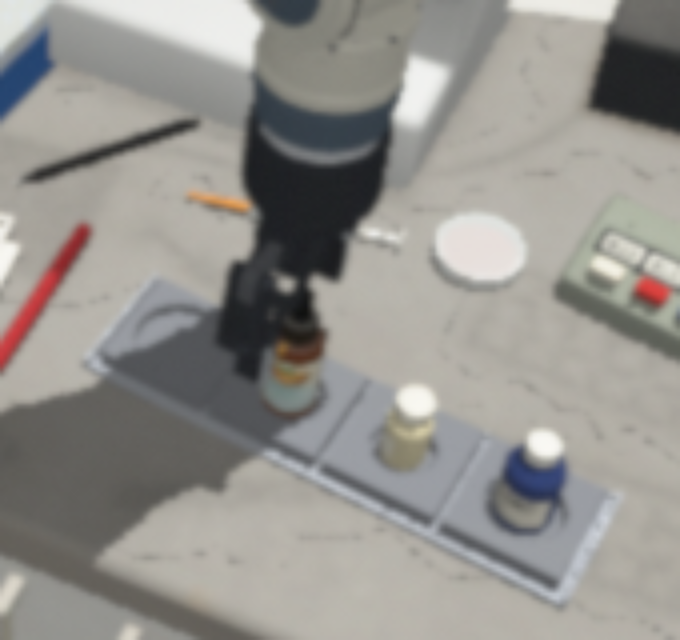

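The jaws straddle the dropper's collar. I'll trim 4 mm and close.

Call:
{"method": "servo_tool", "body": {"commands": [[0,4,3,-0.003,0.003,0],[0,1,2,0,0,0],[0,0,0,0,0,0]]}}

```text
t: 11.0
eef_pos: [0.4621, -0.1725, 0.2312]
tcp_rot: [0.001, 0.999, -0.053, 0.001]
contact_force: [0.6, -0.2, 0.4]
grip_width: 0.997
```

Call:
{"method": "servo_tool", "body": {"commands": [[0,0,0,0,0,0],[0,0,0,0,0,0],[0,0,0,0,0,0],[0,0,0,0,0,0],[0,0,0,0,0,0],[0,0,0,0,0,0],[0,0,0,0,0,0],[0,0,0,0,0,0],[0,0,0,0,0,0]], "grip": 15, "grip_force": 40}}

```text
t: 11.9
eef_pos: [0.4621, -0.1727, 0.2321]
tcp_rot: [0.001, 0.999, -0.053, 0.002]
contact_force: [-0.1, -0.3, 1.4]
grip_width: 0.346
```

Call:
{"method": "servo_tool", "body": {"commands": [[0,0,-5,0,0,0],[0,0,-15,0,0,0],[0,0,-25,0,0,0],[0,0,-30,0,0,0],[0,0,-20,0,0,0],[0,0,-7,0,0,0],[0,0,0,0,0,0]]}}

```text
t: 12.6
eef_pos: [0.4614, -0.1723, 0.338]
tcp_rot: [0.0, 0.999, -0.053, 0.001]
contact_force: [0.8, -0.3, -1.2]
grip_width: 0.347
```

Run:
```python
from h import *
cv2.imwrite(f"pics/s6.png",cv2.resize(ctrl.get_image("side")[90:250,230:420],None,fx=4,fy=4))
plan([(.4659,.1553,.345,TY,16)])
```

```text
now [ 0.4614 -0.1723  0.3374] t 12.65 F [-0.2  0.2 -1. ] g 29.4
[-1.9, -20.4, -0.5, -0.0, -0.0, -0.013]
[-1.6, -20.4, -0.5, -0.0, -0.0, -0.013]
[-1.4, -20.4, -0.5, -0.0, -0.0, -0.013]
[-1.1, -20.4, -0.5, -0.0, -0.0, -0.013]
[-0.8, -20.5, -0.5, -0.0, -0.0, -0.013]
[-0.6, -20.5, -0.5, -0.0, -0.0, -0.013]
[-0.3, -20.5, -0.5, -0.0, -0.0, -0.013]
[-0.0, -20.5, -0.5, -0.0, -0.0, -0.013]
[0.3, -20.5, -0.5, -0.0, -0.0, -0.013]
[0.5, -20.5, -0.5, -0.0, -0.0, -0.013]
[0.8, -20.5, -0.5, -0.0, -0.0, -0.013]
[1.1, -20.4, -0.5, -0.0, -0.0, -0.013]
[1.3, -20.4, -0.5, -0.0, -0.0, -0.013]
[1.6, -20.4, -0.5, -0.0, -0.0, -0.013]
[1.9, -20.4, -0.5, -0.0, -0.0, -0.013]
[2.1, -20.4, -0.5, -0.0, -0.0, -0.013]
--
```

View pics/s6.png

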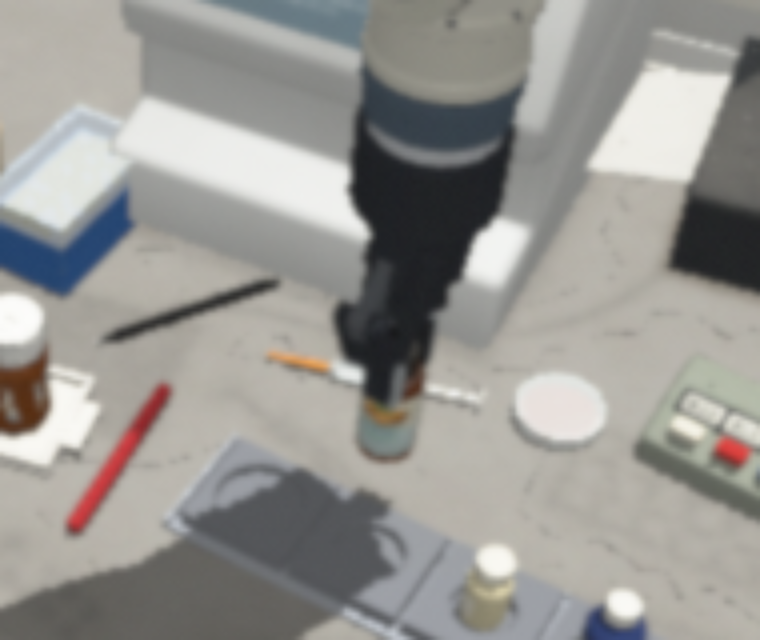

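The dropper is held upright by its upper body (the 29 mm reading says body, not collar). Its base is about 0.11 m up, so it clears the stout bottle. Carrying it over.

Call:
{"method": "servo_tool", "body": {"commands": [[-1,-10,0,0,0,-0.01],[-2,-18,0,0,0,-0.014],[-2,-23,0,0,0,-0.014],[-1,-23,0,0,0,-0.014],[-1,-23,0,0,0,-0.014],[-1,-23,0,0,0,-0.014],[0,-23,0,0,0,-0.014],[0,-23,0,0,0,-0.014],[0,-23,0,0,0,-0.014],[0,-23,0,0,0,-0.014],[1,-23,0,0,0,-0.014],[1,-23,0,0,0,-0.014],[1,-23,0,0,0,-0.014],[2,-18,0,0,0,-0.014],[2,-12,0,0,0,-0.014],[1,-6,0,0,0,0],[0,0,0,0,0,0]]}}

```text
t: 14.35
eef_pos: [0.4548, 0.166, 0.3197]
tcp_rot: [-0.004, 0.998, 0.058, -0.016]
contact_force: [-0.1, -0.1, -1.8]
grip_width: 0.343
```

Run:
```python
from h import *
plan([(.4659,.1553,.23,TY,1)])
```

```text
now [0.4548 0.166  0.3197] t 14.35 F [-0.1 -0.1 -1.8] g 29.3
[12.5, 12.8, 89.2, -0.01, 0.031, 0.012]
--
```

Call:
{"method": "servo_tool", "body": {"commands": [[5,6,3,-0.005,0.02,0.01],[4,5,12,-0.003,0.009,0],[2,2,18,0,0.003,0],[1,0,20,0,0,0],[0,0,16,0,0,0],[0,0,8,0,0,0],[0,0,0,0,0,0]]}}

```text
t: 15.05
eef_pos: [0.471, 0.1477, 0.239]
tcp_rot: [0.001, 0.999, 0.048, 0.005]
contact_force: [-0.1, 0.1, -0.8]
grip_width: 0.346
```

Run:
```python
from h import *
cv2.imwrite(f"pics/s7.png",cv2.resize(ctrl.get_image("side")[100:260,130:330],None,fx=4,fy=4))
plan([(.4659,.1553,.23,TY,1)])
```

```text
now [0.4712 0.1478 0.2396] t 15.1 F [-0.8 -0.4 -1.5] g 29.5
[-4.6, -8.0, 9.5, 0.002, -0.01, -0.009]
--
```

View pics/s7.png

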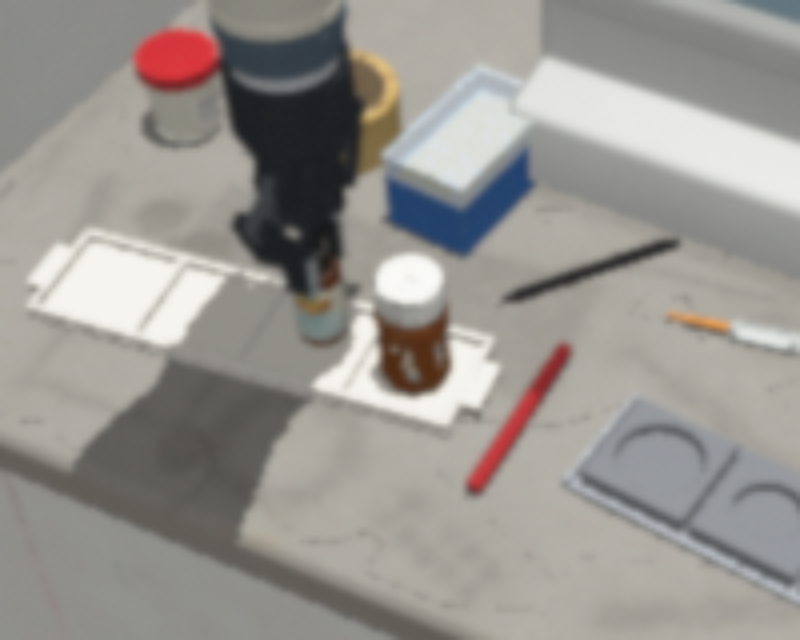

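The dropper is over the second compartment from the right, and the stout bottle is undisturbed. Correcting sideways, then lowering.

Call:
{"method": "servo_tool", "body": {"commands": [[-3,-5,0,0.001,-0.006,-0.005],[-2,-3,1,0,-0.003,-0.003],[0,-1,2,0,0,0],[0,0,2,0,0,0],[0,0,1.5,0,0,0],[0,0,0,0,0,0]]}}

```text
t: 15.7
eef_pos: [0.4655, 0.1571, 0.2352]
tcp_rot: [0.0, 0.999, 0.052, 0.003]
contact_force: [0.8, 0.7, -0.4]
grip_width: 0.345
```

Run:
```python
from h import *
plan([(.4659,.1553,.23,TY,1)])
```

```text
now [0.4655 0.1571 0.2352] t 15.7 F [ 0.8  0.7 -0.4] g 29.5
[0.2, 1.8, 5.2, 0.001, -0.006, 0.0]
--
```

Call:
{"method": "servo_tool", "body": {"commands": [[0,1,2,0,-0.003,0],[0,0,2,0,-0.002,0],[0,0,1.5,0,0,0],[0,0,1.2,0,0,0]]}}

```text
t: 16.1
eef_pos: [0.4659, 0.156, 0.2299]
tcp_rot: [0.0, 0.999, 0.052, 0.001]
contact_force: [-8.5, -1.0, 28.3]
grip_width: 0.343
```

Call:
{"method": "servo_tool", "body": {"commands": [[0,0,-0.4,0,0,0],[0,0,0,0,0,0]]}}

```text
t: 16.3
eef_pos: [0.4658, 0.1559, 0.2308]
tcp_rot: [0.0, 0.999, 0.052, 0.001]
contact_force: [0.2, 0.2, -1.1]
grip_width: 0.35
```

Call:
{"method": "servo_tool", "body": {"commands": [[0,0,0,0,0,0],[0,0,0,0,0,0],[0,0,0,0,0,0],[0,0,0,0,0,0],[0,0,0,0,0,0],[0,0,0,0,0,0]], "grip": 85}}

```text
t: 16.9
eef_pos: [0.466, 0.1558, 0.2301]
tcp_rot: [0.0, 0.999, 0.052, 0.001]
contact_force: [0.6, 0.7, -0.2]
grip_width: 0.994
```

Call:
{"method": "servo_tool", "body": {"commands": [[0,0,-10,0,0,0],[0,0,-25,0,0,0],[0,0,-30,0,0,0],[0,0,-20,0,0,0],[0,0,-8,0,0,0],[0,0,0,0,0,0]]}}

```text
t: 17.5
eef_pos: [0.4654, 0.1558, 0.3288]
tcp_rot: [0.0, 0.999, 0.052, 0.001]
contact_force: [-0.1, -0.0, -0.8]
grip_width: 0.994
```

Run:
```python
from h import *
cv2.imwrite(f"pics/s8.png",cv2.resize(ctrl.get_image("side")[100:260,130:330],None,fx=4,fy=4))
plan([(.453,-.2486,.32,RY,16)])
```

```text
now [0.4653 0.1558 0.3282] t 17.55 F [-0.3 -0.6  0.7] g 84.9
[-3.4, 25.1, 0.5, 0.0, -0.0, 0.013]
[-3.1, 25.1, 0.5, 0.0, -0.0, 0.013]
[-2.7, 25.1, 0.5, 0.0, -0.0, 0.013]
[-2.4, 25.2, 0.5, 0.0, -0.0, 0.013]
[-2.1, 25.2, 0.5, 0.0, -0.0, 0.013]
[-1.7, 25.2, 0.5, 0.0, -0.0, 0.013]
[-1.4, 25.3, 0.5, 0.0, -0.0, 0.013]
[-1.1, 25.3, 0.5, 0.0, -0.0, 0.013]
[-0.7, 25.3, 0.5, 0.0, -0.0, 0.013]
[-0.4, 25.3, 0.5, 0.0, -0.0, 0.013]
[-0.0, 25.3, 0.5, 0.0, -0.0, 0.013]
[0.3, 25.3, 0.5, 0.0, -0.0, 0.013]
[0.6, 25.3, 0.5, 0.0, -0.0, 0.013]
[1.0, 25.3, 0.5, 0.0, -0.0, 0.013]
[1.3, 25.3, 0.5, 0.0, -0.0, 0.013]
[1.6, 25.2, 0.5, 0.0, -0.0, 0.013]
--
```

View pics/s8.png

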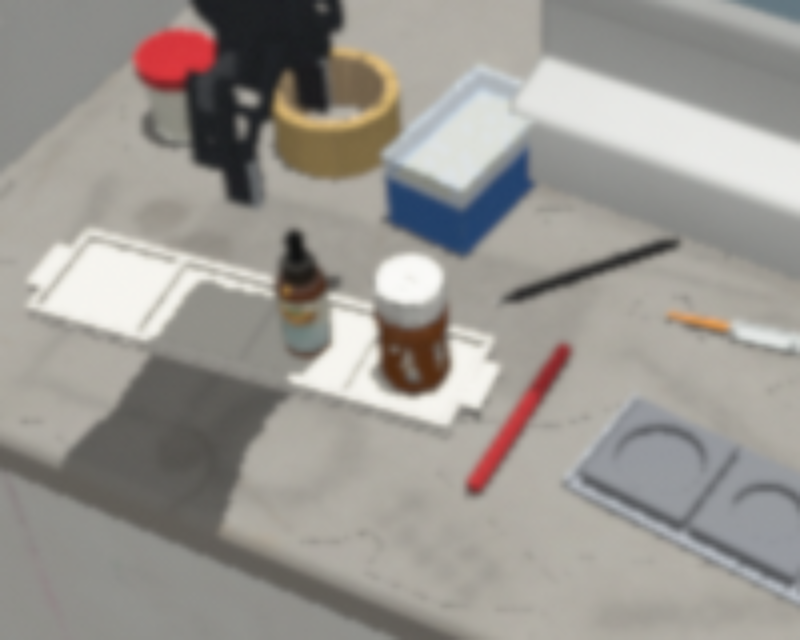

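The dropper stands upright in its compartment. On to the small bottle.

Call:
{"method": "servo_tool", "body": {"commands": [[-3,14,0,0,0,0.013],[-3,25,0,0,0.002,0.013],[-2,28,-1,0,0.002,0.013],[-2,28,-1,0,0.002,0.013],[-2,28,-1,0,0.002,0.013],[-1,28,-1,0,0.002,0.013],[-1,28,-1,0,0.002,0.013],[-1,28,-1,0,0.002,0.013],[0,28,-1,0,0.002,0.013],[0,28,-1,0,0.002,0.013],[1,28,-1,0,0.002,0.013],[1,28,-1,0,0.002,0.013],[1,28,-1,0,0.002,0.013],[1,25,0,0,0.002,0.013],[1,14,0,0,0,0.013],[0,6,0,0,0,0],[0,0,0,0,0,0]]}}

```text
t: 19.25
eef_pos: [0.4472, -0.2594, 0.3206]
tcp_rot: [-0.004, 0.999, -0.054, -0.001]
contact_force: [-0.1, 1.1, -0.4]
grip_width: 0.992
```

Run:
```python
from h import *
plan([(.453,-.2486,.24,RY,1)])
```

```text
now [ 0.4472 -0.2594  0.3206] t 19.25 F [-0.1  1.1 -0.4] g 84.8
[4.7, -10.7, 80.7, -0.008, 0.002, -0.0]
--
```

Call:
{"method": "servo_tool", "body": {"commands": [[2,-5,8,-0.004,0.001,0],[2,-4,18,-0.003,0,0],[1,-1,20,0,0,0],[0,0,18,0,0,0],[0,0,10,0,0,0],[0,0,4,0,0,0],[0,0,0,0,0,0]]}}

```text
t: 19.95
eef_pos: [0.4539, -0.2415, 0.2384]
tcp_rot: [-0.001, 0.999, -0.05, -0.001]
contact_force: [1.2, -0.4, 0.2]
grip_width: 0.994
```

Run:
```python
from h import *
cv2.imwrite(f"pics/s9.png",cv2.resize(ctrl.get_image("side")[130:290,250:420],None,fx=4,fy=4))
plan([(.453,-.2486,.192,RY,1)])
```

```text
now [ 0.4539 -0.2417  0.2388] t 20.0 F [ 0.6 -0.6  0.4] g 84.9
[-0.2, 7.0, 46.8, -0.001, 0.001, 0.007]
--
```

View pics/s9.png

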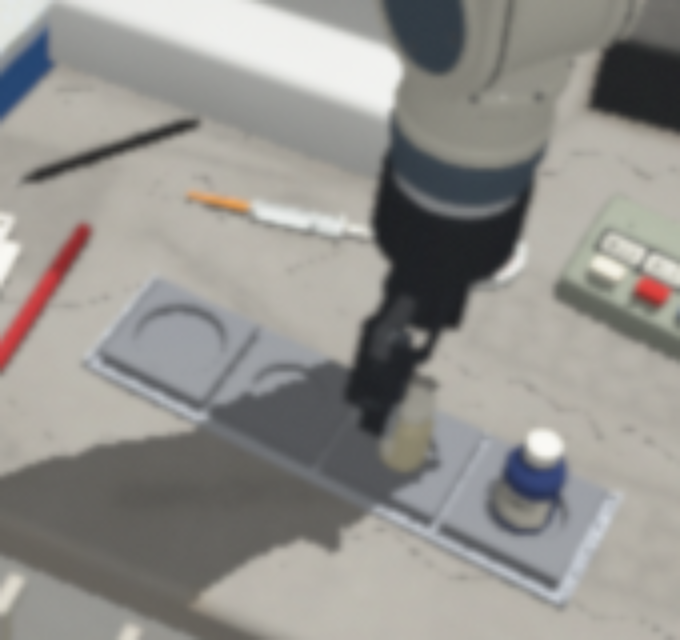

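The jaws are above the small bottle (410,430) and about 7 mm too far left. Correcting and descending.

Call:
{"method": "servo_tool", "body": {"commands": [[0,4,5,0,0,0.004],[0,3,11,0,0,0.002],[0,0,13,0,0,0],[0,0,10,0,0,0],[0,0,5,0,0,0],[0,0,0,0,0,0]]}}

```text
t: 20.6
eef_pos: [0.4537, -0.2505, 0.1933]
tcp_rot: [0.001, 0.999, -0.054, 0.001]
contact_force: [-0.2, -0.2, -0.2]
grip_width: 1.0
```

Run:
```python
from h import *
plan([(.453,-.2486,.192,RY,1)])
```

```text
now [ 0.4537 -0.2505  0.1933] t 20.6 F [-0.2 -0.2 -0.2] g 85.4
[-0.9, -1.8, 1.3, 0.001, -0.003, -0.001]
--
```

Call:
{"method": "servo_tool", "body": {"commands": [[0,-1,1,0,0,0],[0,0,0,0,0,0],[0,0,0,0,0,0],[0,0,0,0,0,0],[0,0,0,0,0,0],[0,0,0,0,0,0],[0,0,0,0,0,0],[0,0,0,0,0,0],[0,0,0,0,0,0],[0,0,0,0,0,0]], "grip": 15, "grip_force": 35}}

```text
t: 21.6
eef_pos: [0.4542, -0.2497, 0.1936]
tcp_rot: [0.001, 0.999, -0.054, 0.002]
contact_force: [-0.6, -0.2, -0.0]
grip_width: 0.297
```

Call:
{"method": "servo_tool", "body": {"commands": [[0,0,-5,0,0,0],[0,0,-15,0,0,0],[0,0,-25,0,0,0],[0,0,-30,0,0,0],[0,0,-26,0,0,0],[0,0,-9,0,0,0],[0,0,0,0,0,0]]}}

```text
t: 22.3
eef_pos: [0.4533, -0.2491, 0.3081]
tcp_rot: [0.001, 0.999, -0.054, 0.001]
contact_force: [-0.6, -1.3, 0.3]
grip_width: 0.295
```

Run:
```python
from h import *
cv2.imwrite(f"pics/s10.png",cv2.resize(ctrl.get_image("side")[100:260,250:420],None,fx=4,fy=4))
plan([(.458,.2308,.315,TY,18)])
```

```text
now [ 0.4532 -0.2491  0.3074] t 22.35 F [ 0.9 -0.1  1. ] g 25.4
[-2.6, -26.5, -0.5, 0.0, -0.0, -0.012]
[-2.3, -26.6, -0.5, 0.0, -0.0, -0.012]
[-2.0, -26.6, -0.5, 0.0, -0.0, -0.012]
[-1.7, -26.6, -0.5, 0.0, -0.0, -0.012]
[-1.4, -26.6, -0.4, 0.0, -0.0, -0.012]
[-1.1, -26.6, -0.4, 0.0, -0.0, -0.012]
[-0.7, -26.6, -0.4, 0.0, -0.0, -0.012]
[-0.4, -26.7, -0.4, 0.0, -0.0, -0.012]
[-0.1, -26.7, -0.4, 0.0, -0.0, -0.012]
[0.2, -26.7, -0.4, 0.0, -0.0, -0.012]
[0.5, -26.7, -0.4, 0.0, -0.0, -0.012]
[0.8, -26.6, -0.4, 0.0, -0.0, -0.012]
[1.2, -26.6, -0.4, 0.0, -0.0, -0.012]
[1.5, -26.6, -0.4, 0.0, -0.0, -0.012]
[1.8, -26.6, -0.4, 0.0, -0.0, -0.012]
[2.1, -26.6, -0.4, 0.0, -0.0, -0.012]
[2.4, -26.6, -0.4, 0.0, -0.0, -0.012]
[2.7, -26.5, -0.4, 0.0, -0.0, -0.012]
--
```

View pics/s10.png

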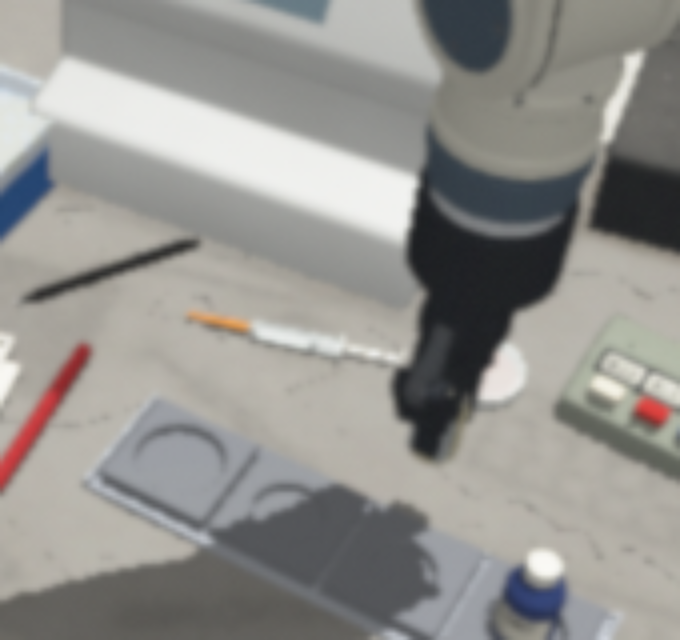

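The small bottle is held. Its base is only about 14 mm above the dropper's top, so I'll gain height while carrying.

Call:
{"method": "servo_tool", "body": {"commands": [[-2,-8,-8,0,0,-0.01],[-2,-16,-8,0,0,-0.013],[-2,-26,-6,0,0.002,-0.013],[-2,-29,-4,0,0.002,-0.013],[-1,-29,-2,0,0.002,-0.013],[-1,-29,-1,0,0.002,-0.013],[-1,-29,-1,0,0.002,-0.013],[0,-29,-1,0,0.002,-0.013],[0,-29,-1,0,0.002,-0.013],[0,-29,-1,0,0.002,-0.013],[1,-29,-1,0,0.002,-0.013],[1,-29,-1,0,0.002,-0.013],[1,-29,-1,0,0.002,-0.013],[1,-29,-1,0,0.002,-0.013],[2,-29,-1,0,0.002,-0.013],[2,-26,-1,0,0.002,-0.013],[2,-17,0,0,0,-0.01],[2,-8,0,0,0,0],[0,0,0,0,0,0]]}}

```text
t: 24.25
eef_pos: [0.4349, 0.2342, 0.3439]
tcp_rot: [-0.003, 0.998, 0.067, 0.005]
contact_force: [1.0, -0.4, -0.7]
grip_width: 0.296
```

Run:
```python
from h import *
plan([(.458,.2308,.2,TY,1)])
```

```text
now [0.4349 0.2342 0.3439] t 24.25 F [ 1.  -0.4 -0.7] g 25.2
[20.8, 7.4, 144.1, -0.006, -0.011, 0.03]
--
```

Call:
{"method": "servo_tool", "body": {"commands": [[8,3,5,-0.003,-0.005,0.015],[7,2,15,-0.002,-0.003,0.01],[4,0,25,0,0,0.003],[0,0,25,0,0,0],[0,0,20,0,0,0],[0,0,8,0,0,0],[0,0,0,0,0,0]]}}

```text
t: 24.95
eef_pos: [0.458, 0.226, 0.2375]
tcp_rot: [0.001, 0.999, 0.047, -0.0]
contact_force: [0.4, 0.1, 0.6]
grip_width: 0.297
```

Run:
```python
from h import *
plan([(.458,.2308,.205,TY,1)])
```

```text
now [0.458  0.226  0.2375] t 24.95 F [0.4 0.1 0.6] g 25.4
[0.5, -4.8, 32.5, 0.002, 0.001, -0.01]
--
```

Call:
{"method": "servo_tool", "body": {"commands": [[0,-3,5,0,0,-0.006],[0,-2,10,0,0,-0.003],[0,0,10,0,0,0],[0,0,6,0,0,0],[0,0,2,0,0,0],[0,0,0,0,0,0]]}}

```text
t: 25.55
eef_pos: [0.4586, 0.231, 0.2033]
tcp_rot: [0.0, 0.999, 0.051, 0.001]
contact_force: [-1.1, 0.4, -0.3]
grip_width: 0.296
```

Run:
```python
from h import *
cv2.imwrite(f"pics/s11.png",cv2.resize(ctrl.get_image("side")[100:260,130:330],None,fx=4,fy=4))
plan([(.458,.2308,.1916,TY,1)])
```

```text
now [0.4586 0.231  0.2034] t 25.6 F [-0.3 -0.3 -0.8] g 25.5
[-0.6, 0.1, 11.8, 0.001, -0.002, -0.001]
--
```

View pics/s11.png

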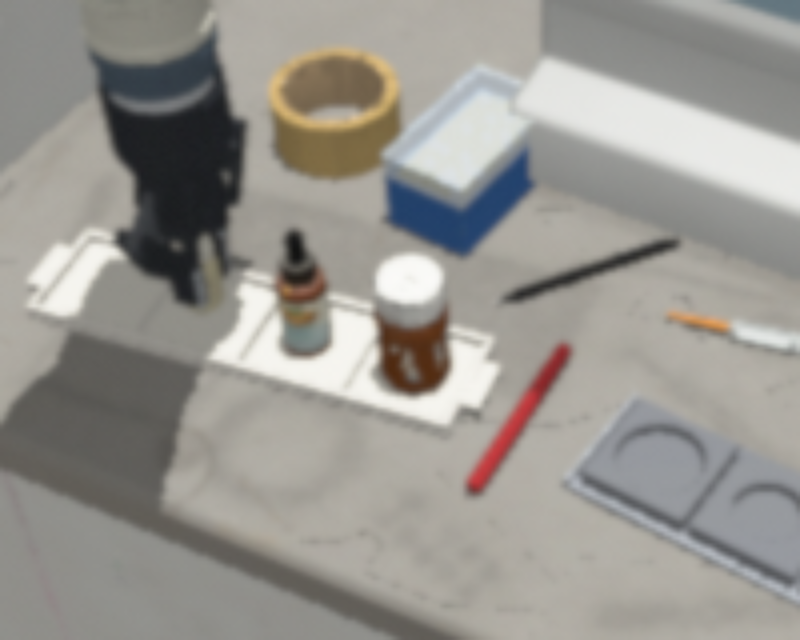

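The small bottle is held upright over the third compartment (210,285). Lowering until it touches.

Call:
{"method": "servo_tool", "body": {"commands": [[0,0,4,0,0,0],[0,0,4,0,0,0],[0,0,2,0,0,0],[0,0,1.2,0,0,0],[0,0,1,0,0,0]]}}

```text
t: 26.1
eef_pos: [0.4589, 0.2311, 0.1912]
tcp_rot: [0.0, 0.999, 0.051, 0.002]
contact_force: [-2.9, 0.9, 12.5]
grip_width: 0.298
```

Touchdown at 12 N, at the expected height. Releasing.

Call:
{"method": "servo_tool", "body": {"commands": [[0,0,0,0,0,0],[0,0,0,0,0,0],[0,0,0,0,0,0],[0,0,0,0,0,0],[0,0,0,0,0,0],[0,0,0,0,0,0]], "grip": 85}}

```text
t: 26.7
eef_pos: [0.4591, 0.2311, 0.1914]
tcp_rot: [0.0, 0.999, 0.051, 0.002]
contact_force: [-0.1, -0.7, -0.4]
grip_width: 0.997
```

Call:
{"method": "servo_tool", "body": {"commands": [[0,0,-10,0,0,0],[0,0,-25,0,0,0],[0,0,-35,0,0,0],[0,0,-35,0,0,0],[0,0,-22,0,0,0],[0,0,-8,0,0,0],[0,0,0,0,0,0]]}}

```text
t: 27.4
eef_pos: [0.4576, 0.2309, 0.3346]
tcp_rot: [0.0, 0.999, 0.051, 0.002]
contact_force: [0.2, -0.4, -0.4]
grip_width: 0.994
```

Run:
```python
from h import *
cv2.imwrite(f"pics/s12.png",cv2.resize(ctrl.get_image("side")[100:260,130:330],None,fx=4,fy=4))
plan([(.445,-.322,.33,RY,20)])
```

```text
now [0.4575 0.2308 0.3339] t 27.45 F [ 0.1 -0.8  0.5] g 85.1
[-3.5, 27.4, 0.2, 0.0, -0.0, 0.011]
[-3.2, 27.5, 0.2, 0.0, -0.0, 0.011]
[-2.9, 27.5, 0.2, 0.0, -0.0, 0.011]
[-2.6, 27.5, 0.2, 0.0, -0.0, 0.011]
[-2.3, 27.6, 0.2, 0.0, -0.0, 0.011]
[-2.0, 27.6, 0.2, 0.0, -0.0, 0.011]
[-1.7, 27.6, 0.2, 0.0, -0.0, 0.011]
[-1.4, 27.6, 0.2, 0.0, -0.0, 0.011]
[-1.1, 27.6, 0.2, 0.0, -0.0, 0.011]
[-0.8, 27.6, 0.2, 0.0, -0.0, 0.011]
[-0.6, 27.6, 0.2, 0.0, -0.0, 0.011]
[-0.3, 27.6, 0.2, 0.0, -0.0, 0.011]
[0.0, 27.6, 0.2, 0.0, -0.0, 0.011]
[0.3, 27.6, 0.2, 0.0, -0.0, 0.011]
[0.6, 27.6, 0.2, 0.0, -0.0, 0.011]
[0.9, 27.6, 0.2, 0.0, -0.0, 0.011]
[1.2, 27.6, 0.2, 0.0, -0.0, 0.011]
[1.5, 27.6, 0.2, 0.0, -0.0, 0.011]
[1.8, 27.6, 0.2, 0.0, -0.0, 0.011]
[2.1, 27.6, 0.2, 0.0, -0.0, 0.011]
--
```

View pics/s12.png

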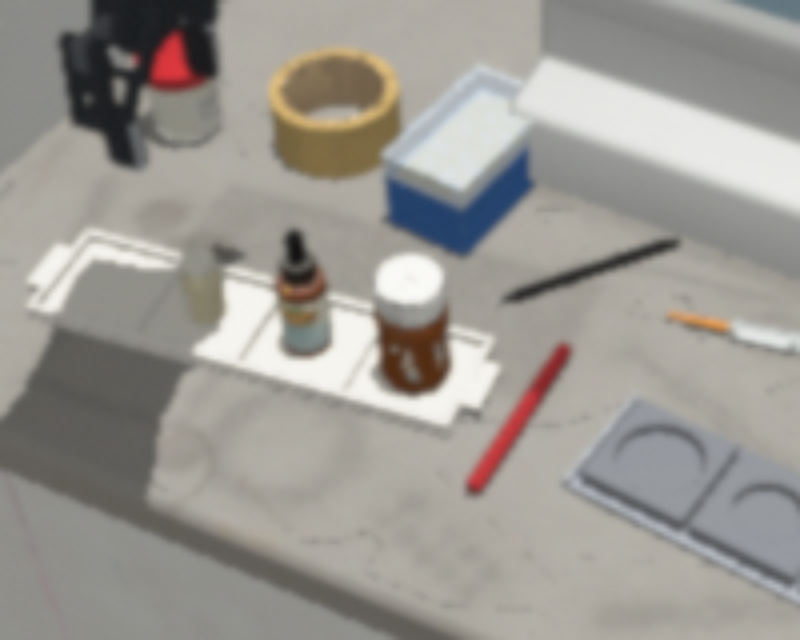

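The small bottle stands upright at (203,290). Last is the dark bottle.

Call:
{"method": "servo_tool", "body": {"commands": [[-2,14,0,0,0,0.011],[-2,24,-1,0,0.002,0.011],[-2,29,-1,0,0.002,0.011],[-2,29,-1,0,0.002,0.011],[-1,29,-1,0,0.002,0.011],[-1,29,-1,0,0.002,0.011],[-1,29,-1,0,0.002,0.011],[-1,29,-1,0,0.002,0.011],[0,29,-1,0,0.002,0.011],[0,29,-1,0,0.002,0.011],[0,29,-1,0,0.002,0.011],[0,29,-1,0,0.002,0.011],[1,29,-1,0,0.002,0.011],[1,29,-1,0,0.002,0.011],[1,29,-1,0,0.002,0.011],[1,29,-1,0,0.002,0.011],[2,29,-1,0,0.002,0.011],[2,25,-1,0,0.002,0.011],[2,14,0,0,0,0.01],[0,3,0,0,0,0]]}}

```text
t: 29.45
eef_pos: [0.4388, -0.3146, 0.3229]
tcp_rot: [-0.005, 0.998, -0.063, -0.003]
contact_force: [0.2, -0.6, 0.5]
grip_width: 0.996
```

Run:
```python
from h import *
plan([(.445,-.322,.225,RY,1)])
```

```text
now [ 0.4388 -0.3146  0.3229] t 29.45 F [ 0.2 -0.6  0.5] g 85.1
[7.8, 7.5, 97.8, -0.01, 0.007, -0.018]
--
```

Call:
{"method": "servo_tool", "body": {"commands": [[4,0,6,-0.005,0.004,-0.01],[3,2,18,-0.004,0.002,-0.006],[1,1,24,0,0,0],[0,1,22,0,0,0],[0,0,14,0,0,0],[0,0,5,0,0,0],[0,0,0,0,0,0]]}}

```text
t: 30.15
eef_pos: [0.4467, -0.3125, 0.2276]
tcp_rot: [-0.002, 0.999, -0.05, -0.001]
contact_force: [-0.1, 0.7, 0.2]
grip_width: 0.995
```

Run:
```python
from h import *
cv2.imwrite(f"pics/s13.png",cv2.resize(ctrl.get_image("side")[130:290,250:420],None,fx=4,fy=4))
plan([(.445,-.322,.193,RY,1)])
```

```text
now [ 0.4468 -0.3126  0.228 ] t 30.2 F [-0.2 -0.2 -0.2] g 84.9
[-0.7, 9.7, 35.0, -0.003, 0.002, 0.008]
--
```

View pics/s13.png

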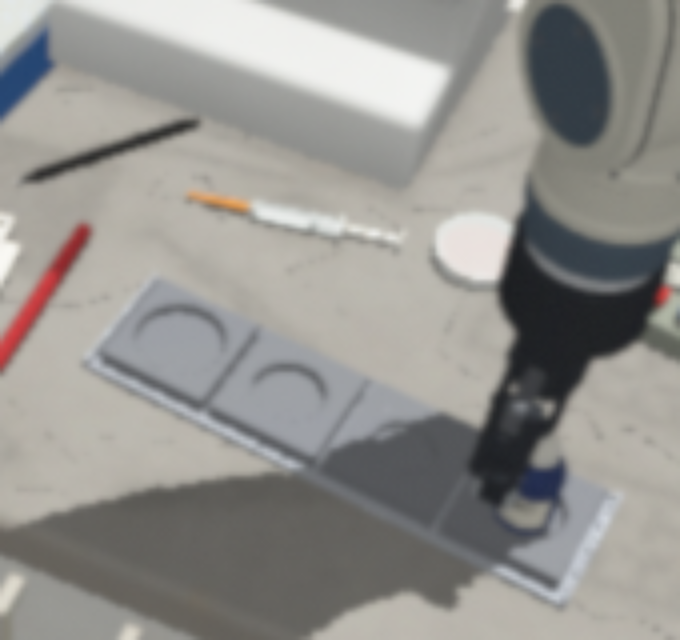

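The jaws are over the dark bottle, about 10 mm too far left. Correcting first, then descending.

Call:
{"method": "servo_tool", "body": {"commands": [[0,6,2,-0.002,0.001,0.005],[0,4,6,-0.001,0,0.002],[0,1,11,0,0,0],[0,0,10,0,0,0],[0,0,4,0,0,0],[0,0,0,0,0,0]]}}

```text
t: 30.8
eef_pos: [0.4461, -0.3247, 0.1941]
tcp_rot: [0.001, 0.999, -0.054, 0.001]
contact_force: [-0.6, -0.7, 0.8]
grip_width: 0.998
```

Run:
```python
from h import *
plan([(.445,-.322,.193,RY,1)])
```

```text
now [ 0.4461 -0.3247  0.1941] t 30.8 F [-0.6 -0.7  0.8] g 85.2
[-1.3, -2.6, 1.1, 0.003, -0.002, 0.001]
--
```

Call:
{"method": "servo_tool", "body": {"commands": [[-1,-2,1,0,0,0],[0,0,0,0,0,0],[0,0,0,0,0,0]]}}

```text
t: 31.1
eef_pos: [0.4452, -0.3224, 0.193]
tcp_rot: [0.001, 0.999, -0.054, 0.001]
contact_force: [0.2, 0.3, -0.0]
grip_width: 0.996
```

Call:
{"method": "servo_tool", "body": {"commands": [[0,0,0,0,0,0],[0,0,0,0,0,0],[0,0,0,0,0,0],[0,0,0,0,0,0],[0,0,0,0,0,0],[0,0,0,0,0,0],[0,0,0,0,0,0],[0,0,0,0,0,0],[0,0,0,0,0,0]], "grip": 22, "grip_force": 40}}

```text
t: 32.0
eef_pos: [0.4454, -0.3224, 0.194]
tcp_rot: [0.002, 0.999, -0.054, 0.001]
contact_force: [-0.0, 0.5, 1.5]
grip_width: 0.381
```

Call:
{"method": "servo_tool", "body": {"commands": [[0,0,-5,0,0,0],[0,0,-15,0,0,0],[0,0,-30,0,0,0],[0,0,-35,0,0,0],[0,0,-35,0,0,0],[0,0,-18,0,0,0],[0,0,-6,0,0,0],[0,0,0,0,0,0]]}}

```text
t: 32.8
eef_pos: [0.4446, -0.3215, 0.3441]
tcp_rot: [0.001, 0.999, -0.054, 0.0]
contact_force: [0.7, 0.2, -0.6]
grip_width: 0.383
```

Run:
```python
from h import *
cv2.imwrite(f"pics/s14.png",cv2.resize(ctrl.get_image("side")[100:260,250:420],None,fx=4,fy=4))
plan([(.450,.3063,.34,TY,22)])
```

```text
now [ 0.4445 -0.3214  0.3435] t 32.85 F [ 0.4 -1.1 -1.4] g 32.4
[-2.8, -28.4, 0.1, 0.0, -0.0, -0.01]
[-2.5, -28.4, 0.1, 0.0, -0.0, -0.01]
[-2.3, -28.4, 0.1, 0.0, -0.0, -0.01]
[-2.0, -28.5, 0.1, 0.0, -0.0, -0.01]
[-1.7, -28.5, 0.1, 0.0, -0.0, -0.01]
[-1.4, -28.5, 0.1, 0.0, -0.0, -0.01]
[-1.2, -28.5, 0.1, 0.0, -0.0, -0.01]
[-0.9, -28.5, 0.1, 0.0, -0.0, -0.01]
[-0.6, -28.5, 0.1, 0.0, -0.0, -0.01]
[-0.3, -28.5, 0.1, 0.0, -0.0, -0.01]
[-0.1, -28.5, 0.1, 0.0, -0.0, -0.01]
[0.2, -28.5, 0.1, 0.0, -0.0, -0.01]
[0.5, -28.5, 0.1, 0.0, -0.0, -0.01]
[0.8, -28.5, 0.1, 0.0, -0.0, -0.01]
[1.0, -28.5, 0.1, 0.0, -0.0, -0.01]
[1.3, -28.5, 0.1, 0.0, -0.0, -0.01]
[1.6, -28.5, 0.1, 0.0, -0.0, -0.01]
[1.8, -28.5, 0.2, 0.0, -0.0, -0.01]
[2.1, -28.5, 0.2, 0.0, -0.0, -0.01]
[2.4, -28.4, 0.2, 0.0, -0.0, -0.01]
[2.7, -28.4, 0.2, 0.0, -0.0, -0.01]
[2.9, -28.4, 0.2, 0.0, -0.0, -0.01]
--
```

View pics/s14.png

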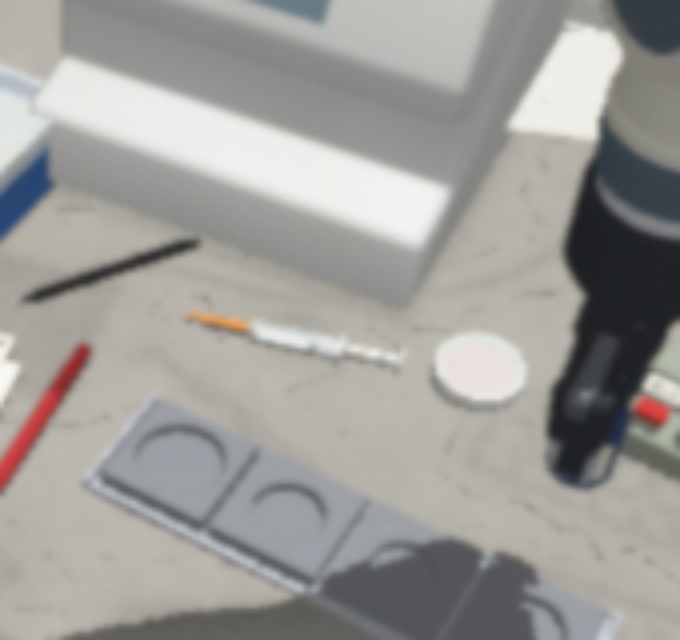

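The dark bottle is held upright, with its base about 0.155 m up. Carrying it over in two calls.

Call:
{"method": "servo_tool", "body": {"commands": [[-2,-12,0,0,0,-0.01],[-2,-22,-1,0,0.002,-0.01],[-2,-29,-1,0,0.002,-0.01],[-1,-29,-1,0,0.002,-0.01],[-1,-29,-1,0,0.002,-0.01],[-1,-29,-1,0,0.002,-0.01],[0,-29,-1,0,0.002,-0.01],[0,-29,-1,0,0.002,-0.01],[0,-29,-1,0,0.002,-0.01],[0,-29,-1,0,0.002,-0.01],[0,-29,-1,0,0.002,-0.01],[1,-29,-1,0,0.002,-0.01],[1,-29,-1,0,0.002,-0.01],[1,-29,-1,0,0.002,-0.01],[1,-29,-1,0,0.002,-0.01],[2,-29,-1,0,0.002,-0.01],[2,-29,-1,0,0.002,-0.01],[2,-29,-1,0,0.002,-0.01]]}}

```text
t: 34.65
eef_pos: [0.43, 0.2159, 0.3487]
tcp_rot: [-0.006, 0.999, 0.047, 0.004]
contact_force: [-0.3, -0.9, -0.6]
grip_width: 0.384
```

Run:
```python
from h import *
plan([(.450,.3063,.33,TY,5)])
```

```text
now [0.43   0.2159 0.3487] t 34.65 F [-0.3 -0.9 -0.6] g 32.8
[5.7, -17.6, 4.0, -0.002, -0.002, -0.002]
[5.7, -17.6, 3.9, -0.002, -0.002, -0.002]
[5.7, -17.6, 3.9, -0.002, -0.002, -0.002]
[5.8, -17.6, 3.8, -0.002, -0.002, -0.002]
[5.8, -17.6, 3.8, -0.002, -0.002, -0.002]
--
```

Call:
{"method": "servo_tool", "body": {"commands": [[6,-18,0,-0.002,-0.002,0],[6,-18,2,-0.002,-0.002,0],[5,-18,3,-0.002,-0.002,0],[4,-12,5,-0.002,0,0],[2,-6,5,0,0,0],[0,0,2,0,0,0]]}}

```text
t: 35.25
eef_pos: [0.4363, 0.2997, 0.3276]
tcp_rot: [-0.001, 0.999, 0.054, -0.003]
contact_force: [-0.1, -0.0, -0.4]
grip_width: 0.382
```

Run:
```python
from h import *
plan([(.450,.3063,.21,TY,1)])
```

```text
now [0.4363 0.2997 0.3276] t 35.25 F [-0.1 -0.  -0.4] g 32.7
[15.0, -4.8, 117.5, -0.003, 0.006, 0.003]
--
```

Call:
{"method": "servo_tool", "body": {"commands": [[5,-3,6,-0.002,0.003,0],[5,-2,18,0,0.002,0],[3,0,24,0,0,0],[0,0,26,0,0,0],[0,0,18,0,0,0],[0,0,8,0,0,0],[0,0,0,0,0,0]]}}

```text
t: 35.95
eef_pos: [0.4499, 0.303, 0.2228]
tcp_rot: [0.0, 0.999, 0.051, 0.001]
contact_force: [0.7, 0.6, -0.4]
grip_width: 0.385
```

Run:
```python
from h import *
cv2.imwrite(f"pics/s15.png",cv2.resize(ctrl.get_image("side")[100:260,110:310],None,fx=4,fy=4))
plan([(.450,.3063,.192,TY,1)])
```

```text
now [0.45   0.3031 0.2234] t 36.0 F [-0.2 -0.2 -0.9] g 32.7
[0.2, -3.2, 31.4, -0.0, -0.002, -0.001]
--
```

View pics/s15.png

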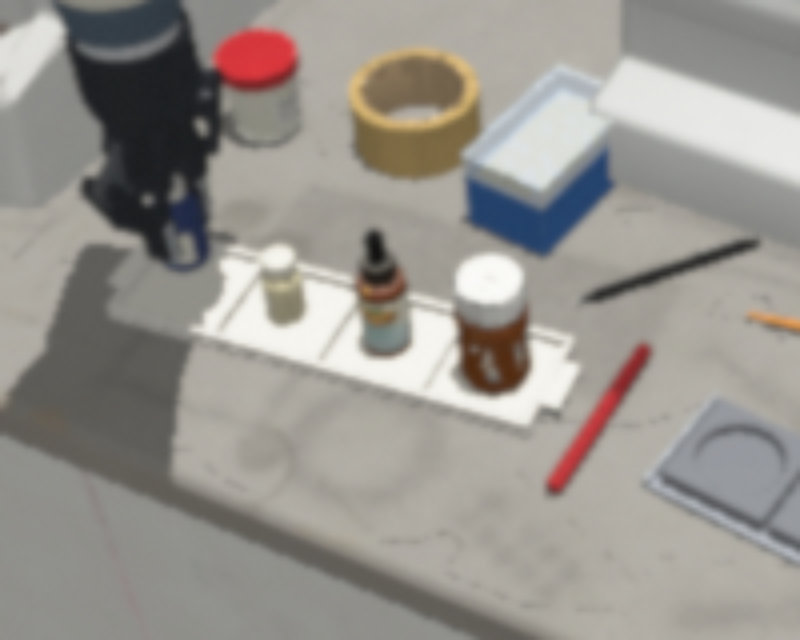

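The other three stand upright, and the dark bottle is over the left-end compartment at (187,250). Lowering.

Call:
{"method": "servo_tool", "body": {"commands": [[0,-2,6,0,0,0],[0,-1,9,0,0,0],[0,0,8,0,0,0],[0,0,4,0,0,0],[0,0,1,0,0,0],[0,0,0,0,0,0]]}}

```text
t: 36.6
eef_pos: [0.4506, 0.3066, 0.1956]
tcp_rot: [-0.001, 0.999, 0.051, 0.003]
contact_force: [-0.4, 0.4, 0.0]
grip_width: 0.38
```

Call:
{"method": "servo_tool", "body": {"commands": [[0,0,1.5,0,0,0],[0,0,1.5,0,0,0],[0,0,1.2,0,0,0]]}}

```text
t: 36.9
eef_pos: [0.4508, 0.3068, 0.1919]
tcp_rot: [-0.001, 0.999, 0.051, 0.004]
contact_force: [-4.1, -1.0, 16.0]
grip_width: 0.378
```

Touchdown at 16 N. Releasing and backing off.

Call:
{"method": "servo_tool", "body": {"commands": [[0,0,0,0,0,0],[0,0,0,0,0,0],[0,0,0,0,0,0],[0,0,0,0,0,0],[0,0,0,0,0,0],[0,0,0,0,0,0]], "grip": 85}}

```text
t: 37.5
eef_pos: [0.451, 0.3068, 0.1922]
tcp_rot: [-0.001, 0.999, 0.051, 0.004]
contact_force: [-0.1, -0.5, -0.3]
grip_width: 0.993
```

Call:
{"method": "servo_tool", "body": {"commands": [[0,0,-10,0,0,0],[0,0,-25,0,0,0],[0,0,-35,0,0,0],[0,0,-35,0,0,0],[0,0,-30,0,0,0],[0,0,-20,0,0,0],[0,0,-5,0,0,0],[0,0,0,0,0,0]]}}

```text
t: 38.3
eef_pos: [0.4487, 0.3058, 0.3623]
tcp_rot: [-0.001, 0.999, 0.051, 0.004]
contact_force: [0.6, 0.2, -0.0]
grip_width: 0.996
```

Run:
```python
from h import *
cv2.imwrite(f"pics/s16.png",cv2.resize(ctrl.get_image("side")[100:260,110:310],None,fx=4,fy=4))
cv2.imwrite(f"pics/t16.png",ctrl.get_image("top"))
plan([(.3,.42,.38,TY,8)])
```

```text
now [0.4486 0.3058 0.361 ] t 38.4 F [ 0.6  0.5 -0.3] g 85.1
[-17.0, -16.1, -2.5, -0.0, -0.001, -0.0]
[-17.0, -16.1, -2.5, -0.0, -0.001, -0.0]
[-17.0, -16.1, -2.4, -0.0, -0.001, -0.0]
[-17.0, -16.1, -2.4, -0.0, -0.001, -0.0]
[-17.0, -16.1, -2.4, -0.0, -0.001, -0.0]
[-17.0, -16.1, -2.4, -0.0, -0.001, -0.0]
[-17.0, -16.1, -2.4, -0.0, -0.001, -0.0]
[-17.0, -16.1, -2.4, -0.0, -0.001, -0.0]
--
```

View pics/s16.png

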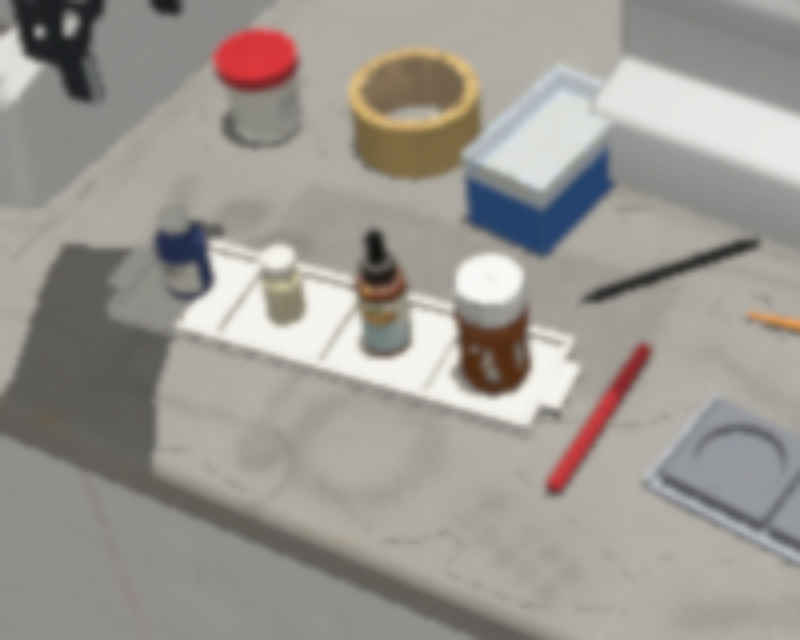

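View pics/t16.png

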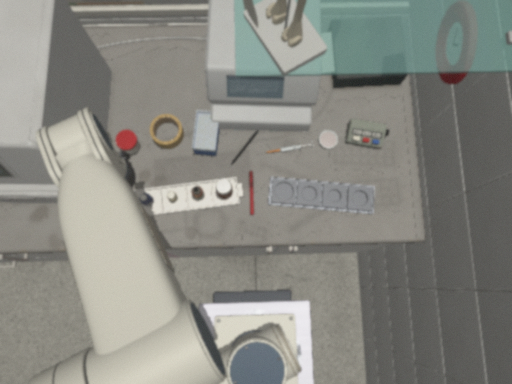

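All four stand in the tray and the rack is empty. One last check: project the expected cap tops into the existing pictures.

Run:
```python
from h import *
P=[(.474,.0795,.090),(.466,.1558,.107),(.459,.2311,.059),(.451,.3068,.072)]
t=cv2.imread("pics/t16.png");s=cv2.imread("pics/s16.png")
o=cv2.resize(t[165:225,122:252],None,fx=6,fy=6)
for p in P:
    q=(proj("top",p)-[122,165]+.5)*6;cv2.drawMarker(o,tuple(int(a) for a in q),(0,0,255),0,14,1)
    q=(proj("side",p)-[110,100]+.5)*4;cv2.drawMarker(s,tuple(int(a) for a in q),(0,0,255),0,14,1)
cv2.imwrite("pics/chk.png",cv2.resize(np.vstack([o,cv2.resize(s[180:420,80:600],(780,360))]),(650,600)))
```

```text
(no output)
```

View pics/chk.png

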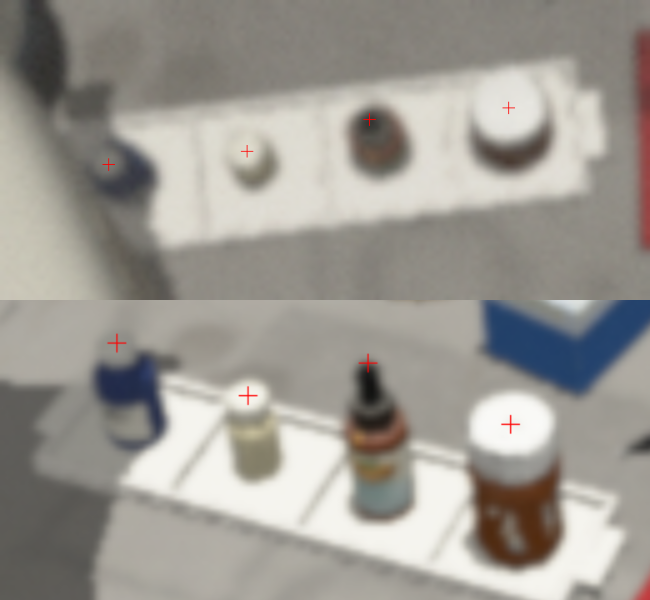

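The marks fall on the cap tops in both views, so the bottles are upright and at floor height. Handing in.

```bash
python3 -c "
from cell import ctrl
print(ctrl.get_state()['t'],ctrl.close_job())"
```

```text
the job is handed in; nothing more can be done
38.4 None
```

All four bottles are in the white tray in reverse order, and the job was handed in at 38.4 s. From the tray's right end they are: stout, amber dropper, small, dark.

- **Final check:** in both camera views the expected cap tops fell on the actual caps, which agrees with upright bottles standing on the compartment floors. The rack is empty and the gripper stands clear above the tray. In the top view the dark bottle was partly hidden by the arm, so for it I relied mainly on the side view and the floor contact at 0.192 m tool height.
- **Forces:** each bottle was lowered until it touched the floor, with forces of about 33, 28, 12 and 16 N in the order above.
- **What disagreed:**
  - The two-view heights of the bottle tops came out 3 to 6 mm below the stated ones.
  - The dropper bottle was gripped on its upper body rather than its collar (reading about 29 mm).
  - Long moves drifted by up to about 25 mm and 0.03 rad. I corrected this before each grasp and placing.

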